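# Pack the drawer knobs into the storage box and shut it

### The job

Pour all six wooden drawer knobs out of the glass tumbler into the white box, then stand the empty tumbler upright back on its cork coaster. Finally press the box's flip-top lid fully shut. Mind the glass: don't bang it on the box or put it down hard, and leave the other things on the table where they are.

Things in the scene. Friction and masses are not known exactly. Their poses are not given: they have to be found in the camera images.
- tumbler: clear glass tumbler, 85 high, slightly tapered: outside diameter 60 at the foot, 65 at half height, 70 at the rim; wall 3, solid base 10 thick; 230 g, holds the six knobs (piled to about 57 above its foot) at the start. Stands upright in the middle of the coaster. Origin: centre of its underside; z up through its mouth, its turn about z means nothing.
- coaster: square cork coaster 100 x 100, 5 thick, fixed to the table. Origin: centre of its underside, on the table; z up. It may be left or right of the robot, the box is on the other side.
- box: white plastic storage box, open at the top at the start, fixed to the table: outside 160 (its x) by 200 (its y) by 90 high, walls and floor 4 thick. Origin: centre of its underside; its x points to the hinge side, which faces away from the robot (turned up to 20 degrees), its y runs along the hinge, z up.
- lid (a joint): angle of the box's flip-top lid in rad: 0 fully shut, grows as it opens, stop at 1.85; it starts propped open a little past upright (1.6 to 1.8). The hinge is stiff: the lid stays where it is left, must be pushed all the way down, and gives way to about 2 N at its free edge. It has no latch.
- lid_hinge (a point): middle of the lid's hinge line, which runs along the box's y: 84.5 from the box's centre towards its x, 90 above the table. The lid is a flat panel 167 (from the hinge to the free edge) by 212 by 4 thick with a 10 deep skirt on its inner side. Axes turn with the lid: -x points from the hinge to the free edge, z is the outward normal of the lid's top (outer) face.
- lid_edge (a point): middle of the lid's free edge on its top (outer) face, 167 from the hinge; axes as for lid_hinge. An 8 long grey thumb tab sticks out beyond it.
- knob1: round lacquered beech drawer knob, a ball of diameter 25 with a small brass insert, 12 g, one of six alike, in the tumbler at the start; rolls easily: it runs out once the tumbler is tipped some 10 degrees past level. Origin: its centre.
- knob2: round lacquered beech drawer knob, a ball of diameter 25 with a small brass insert, 12 g, one of six alike, in the tumbler at the start; rolls easily: it runs out once the tumbler is tipped some 10 degrees past level. Origin: its centre.
- knob3: round lacquered beech drawer knob, a ball of diameter 25 with a small brass insert, 12 g, one of six alike, in the tumbler at the start; rolls easily: it runs out once the tumbler is tipped some 10 degrees past level. Origin: its centre.
- knob4: round lacquered beech drawer knob, a ball of diameter 25 with a small brass insert, 12 g, one of six alike, in the tumbler at the start; rolls easily: it runs out once the tumbler is tipped some 10 degrees past level. Origin: its centre.
- knob5: round lacquered beech drawer knob, a ball of diameter 25 with a small brass insert, 12 g, one of six alike, in the tumbler at the start; rolls easily: it runs out once the tumbler is tipped some 10 degrees past level. Origin: its centre.
- knob6: round lacquered beech drawer knob, a ball of diameter 25 with a small brass insert, 12 g, one of six alike, in the tumbler at the start; rolls easily: it runs out once the tumbler is tipped some 10 degrees past level. Origin: its centre.
- padlock: bystander: steel padlock lying flat, 82 x 50 x 22. Origin: centre of its underside.
- key_a: bystander: flat aluminium door key, 69 long, 25 wide, 4 thick. Origin: underside, near its middle; x along the blade.
- key_b: bystander: a second, like key_a.
- fob: bystander: blue plastic fob 59 x 34 x 8, lying in the grey tray. Origin: underside.
- tray: bystander: grey ceramic key tray 125 (x) by 210 (y), 25 high, fixed at the back of the table. Origin: centre of its underside.
- screwdriver: bystander: screwdriver with a red handle, 190 long, 26 thick, lying between the coaster and the box. Origin: middle, on the underside; x along it.
- tape: bystander: roll of brown packing tape lying flat, diameter 104, 48 high, on the robot's left. Origin: centre of its underside.
Mind the look-alikes: they are no part of the job. Several things have the shape of the coaster; the one meant has the colours described above.

How it is judged:
On the way, in this order (a step that is already met when the one before it is completed fails the run):
1. all six knobs are in the box (x of knob1 in the frame of box between -0.076 and 0.076 m and y of knob1 in the frame of box between -0.096 and 0.096 m and z of knob1 in the frame of box between 0 and 0.085 m and x of knob2 in the frame of box between -0.076 and 0.076 m and y of knob2 in the frame of box between -0.096 and 0.096 m and z of knob2 in the frame of box between 0 and 0.085 m and x of knob3 in the frame of box between -0.076 and 0.076 m and y of knob3 in the frame of box between -0.096 and 0.096 m and z of knob3 in the frame of box between 0 and 0.085 m and x of knob4 in the frame of box between -0.076 and 0.076 m and y of knob4 in the frame of box between -0.096 and 0.096 m and z of knob4 in the frame of box between 0 and 0.085 m and x of knob5 in the frame of box between -0.076 and 0.076 m and y of knob5 in the frame of box between -0.096 and 0.096 m and z of knob5 in the frame of box between 0 and 0.085 m and x of knob6 in the frame of box between -0.076 and 0.076 m and y of knob6 in the frame of box between -0.096 and 0.096 m and z of knob6 in the frame of box between 0 and 0.085 m), for 0.2 s.
2. the tumbler stands upright on the coaster, let go (horizontal distance between tumbler and coaster below 0.025 m and angle between tumbler's own z axis and vertical below 0.08 rad and z of tumbler in the frame of coaster between 0.001 and 0.009 m and linear speed of tumbler below 0.02 m/s and contact force between tumbler and the fingers below 0.05 N), for 0.2 s.
At the end, for the whole second after the job is handed in: All six knobs are inside the box, below its rim; the tumbler stands still and upright (within 5 degrees) on the coaster, its axis within 25 mm of the coaster's centre; the lid is shut (within 0.04 rad, about 7 mm at its free edge) (all of step 1 and horizontal distance between tumbler and coaster below 0.025 m and angle between tumbler's own z axis and vertical below 0.08 rad and z of tumbler in the frame of coaster between 0.001 and 0.009 m and linear speed of tumbler below 0.02 m/s and value of joint lid below 0.04 rad); the robot touches nothing.
It fails at once if padlock, keys, fob, screwdriver or tape moved by more than 30 mm (distance of any of padlock, key_a, key_b, fob, screwdriver, tape from where it was at the start of the episode above 0.03 m).
It fails at once if the tumbler banged against the box or its lid (over 40 N) (contact force between tumbler and box above 40 N).
It fails at once if the tumbler put down hard on the coaster (over 60 N) (contact force between tumbler and coaster above 60 N).
It also fails if it takes over 72 s, if anything falls off the work surface, if the arm or the gripper's body presses on something with over 40 N, if the wrist force passes 120 N, or if a joint passes its speed limit or range.

### The arm

A 6-joint arm with a two-finger parallel gripper is mounted at the origin on the work surface. World frame = base frame: x ahead of the robot, y to its left, z up, the work surface at z = 0. Lengths are in m, angles in rad, forces in N, time in s.
With the tool pointing down it reaches from about 0.325 to 0.775 m from the base axis. Payload 5.5 kg.
Tool frame: the origin (TCP) lies midway between the tips of the shut fingers; the grasp point (between the pads) lies 19 mm behind it; y points along the fingers, z is the direction in which the jaws open and shut, and the axes are right-handed (so a half turn about y gives the same grasp; the last joint's range is limited). The gripper opens to 88 mm and grips with 3 to 60 N. Pads are 20 mm wide; open, the fingers measure 115 mm over their backs; the gripper's body (75 mm by 178 mm) begins 61 mm behind the grasp point.
Start: joints at [-1.246, 0.091, 1.231, -0, 1.82, -0.057], TCP at [0.224, -0.557, 0.223] pointing down, gripper open.
Joint ranges: [-2.87, 2.87], [-0.86, 2.18], [0.17, 2.46], [-1.51, 4.65], [0.06, 2.69], [-2.65, 2.65]. Speed limits (rad/s): [2.57, 2.57, 3.01, 3.14, 3.14, 3.14].

### API

Orientations are given as a unit quaternion [w, x, y, z].
In Python, from station import state, vision, robot gives the robot as it stands. The module is installed in compiled form; this text tells all that it offers.
- The arm moves only by the tool send_rows, never from a script. Its argument "series" is a list of rows, each a list of 6 numbers: the shift along the tool's x, y, z in mm, then the turn, a rotation vector about the tool's x, y, z in degrees. In form: [[x, y, z, ax, ay, az], ...]. A call has exactly 8 rows; each row is the pose to reach, as a shift and turn from the pose commanded when the call began, along the tool's axes at that moment; what a row does not reach only later rows make up. A row lasts 1/10 s, in which the tool goes at most 50 mm and 8.59 degrees, less where a joint would pass 70% of its speed; a pose out of reach is approached as far as the arm can. A call with a gripper value outside its range is refused whole. "grip" is the finger opening in mm, from 0 to 87.8, set as the call begins (left out, the last holds). The fingers move at their own pace and stop on an object; "newtons" is the grip in N (left out, the last holds). Time passes only in rows, so rows that repeat a pose let the fingers close, or fill a call up. It gives the time, the measured TCP pose, the force and the opening at its end, in the units of the state.
- state(): the state, without advancing time (a new reading comes with each control period).
- vision.camera(name): name is "scene" or "top"; returns a dict with "img" (400x640x3 uint8, red, green, blue), "K" (3x3 intrinsics, pixels), "dist" ([k1, k2, p1, p2, k3] as OpenCV has them; the pictures are not rectified), "T" (4x4, takes a point from camera to world coordinates). Camera axes: x right, y down, z forward; pixel columns grow to the right and rows downward; lengths in m; the calibration is good to about 2 mm. A picture is of the moment at which its call begins. There is no depth.
- robot.job_done(): hands the job in, once; it reports no verdict.
The state is a dict: "time": time; "joint_positions": joint angles; "dq": joint speeds; "joint_efforts": joint torques, N m; "tcp_pos": TCP position; "tool_rot": TCP orientation; "contact_force": force on the tool from outside, world axes, zero at the start; "moment": the same for the moment, N m; "width": finger opening in m.
Only numpy, scipy, OpenCV 4.12 (cv2) and the standard library are available. Lean on these libraries where they do the work, as an engineer would, in place of code of your own. Each camera call takes 0.05 s, during which the arm holds its last target.

## Working session

There is one attempt and no reset: what is moved stays moved. The work goes in short steps, Python scripts to look and compute and a tool call to move; the robot and the scene stay as the last step left them, time stands still between calls to the robot, and variables do not carry over. Pictures are saved under pics/ and viewed, and the job is handed in when it is done.

Besides the shell and the picture viewer there is one more tool, called after "Emit:" as name([rows], argument=value, ...), one row to a line, values as JSON. send_rows: Moves the arm, as the interface text tells. Its arguments: {"type":"object","properties":{"series":{"type":"array","items":{"type":"array","items":{"type":"number"}}},"grip":{"type":"number"},"newtons":{"type":"number"}},"required":["series"]}

```bash
mkdir -p pics; ls; python3 - <<'E'
from station import state, vision, robot
import cv2
print(state())
for n in("scene","top"):
    c=vision.camera(n); cv2.imwrite(f"pics/{n}0.png",c["img"][:,:,::-1]); print(n,c["K"],c["dist"],c["T"])
E
```

```text
pics
{'time': 0.0, 'joint_positions': array([-1.24570120e+00,  9.18730161e-02,  1.23185918e+00,  6.06522214e-06,
        1.81981802e+00, -5.67089637e-02]), 'dq': array([-1.39249303e-03,  9.72788442e-05,  3.73394477e-04, -4.60748008e-04,
       -4.86897248e-05, -3.38006415e-04]), 'joint_efforts': array([ 1.17112933e-03, -4.46450400e+01, -4.06444824e+01,  6.98230765e-02,
        2.92020041e-02, -1.33653648e-04]), 'tcp_pos': array([ 0.22345747, -0.55651657,  0.2215135 ]), 'tool_rot': array([ 0.13407963, -0.1342607 ,  0.69494684, -0.69357452]), 'contact_force': array([0.00208493, 1.04504977, 0.16760849]), 'moment': array([-0.00900031,  0.04095012, -0.01679083]), 'width': 0.08814471978108626}
scene [[403.96884043   0.         313.54258106]
 [  0.         403.96884043 202.92633037]
 [  0.           0.           1.        ]] [-0.01174785  0.          0.          0.          0.        ] [[ 0.9957463   0.07146223 -0.05815888  0.63072815]
 [ 0.09173684 -0.71015058  0.69804764 -0.73340255]
 [ 0.00858248 -0.70041366 -0.71368553  0.91386961]
 [ 0.          0.          0.          1.        ]]
top [[365.51978809   0.         318.31465314]
 [  0.         365.51978809 193.64563788]
 [  0.           0.           1.        ]] [-0.06757467  0.          0.          0.          0.        ] [[-0.00324626 -0.99579869  0.09151187  0.47050721]
 [-0.99989946  0.00196914 -0.01404265  0.06775788]
 [ 0.01380346 -0.09154826 -0.99570497  0.99978421]
 [ 0.          0.          0.          1.        ]]
```

View pics/scene0.png

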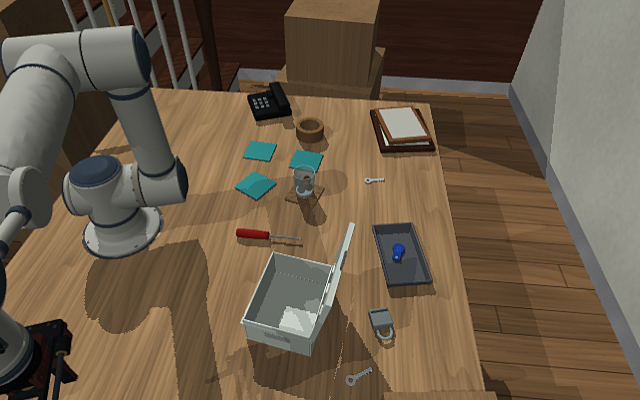

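View pics/top0.png

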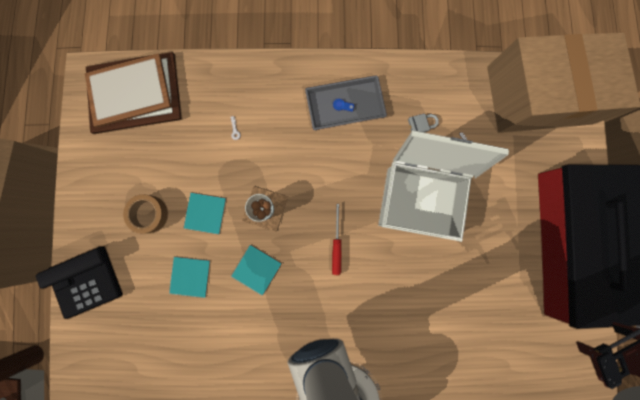

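Scene view: tumbler with brown knobs at about (304,182), standing on a wood-coloured square (305,193). Top view: tumbler at (259,207). Candidates for the coaster in the top view are teal squares at (205,213), (190,277) and (257,270), and the cork square under the tumbler at (265,207). By the description I choose the cork one and check it in a crop. The box is at (428,200), and its lid leans away near (455,155).

```bash
cat > h.py <<'E'
import numpy as np, cv2
from station import state, vision, robot
from scipy.spatial.transform import Rotation as R
def rays(c,px):
    px=np.asarray(px,float).reshape(-1,1,2)
    u=cv2.undistortPoints(px,c["K"],c["dist"]).reshape(-1,2)
    d=np.c_[u,np.ones(len(u))]@c["T"][:3,:3].T
    return c["T"][:3,3],d
def plane(c,px,z):
    o,d=rays(c,px); return o+d*((z-o[2])/d[:,2])[:,None]
def proj(c,P):
    P=np.asarray(P,float).reshape(-1,3); T=np.linalg.inv(c["T"])
    return cv2.projectPoints(P,cv2.Rodrigues(T[:3,:3])[0],T[:3,3],c["K"],c["dist"])[0].reshape(-1,2)
def crop(c,x,y,w,h,f,name):
    im=c["img"][y:y+h,x:x+w,::-1]; cv2.imwrite("pics/"+name,cv2.resize(im,None,fx=f,fy=f,interpolation=cv2.INTER_CUBIC))
def tool():
    s=state(); q=s["tool_rot"]; return s["tcp_pos"],R.from_quat([q[1],q[2],q[3],q[0]])
E
python3 - <<'E'
from h import *
t=vision.camera("top");s=vision.camera("scene")
crop(t,215,165,100,80,8,"c_top.png"); crop(s,255,145,100,75,8,"c_sc.png"); crop(t,365,105,160,150,4,"box_top.png"); crop(s,220,210,170,160,4,"box_sc.png")
E
```

```text
(no output)
```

View pics/c_top.png

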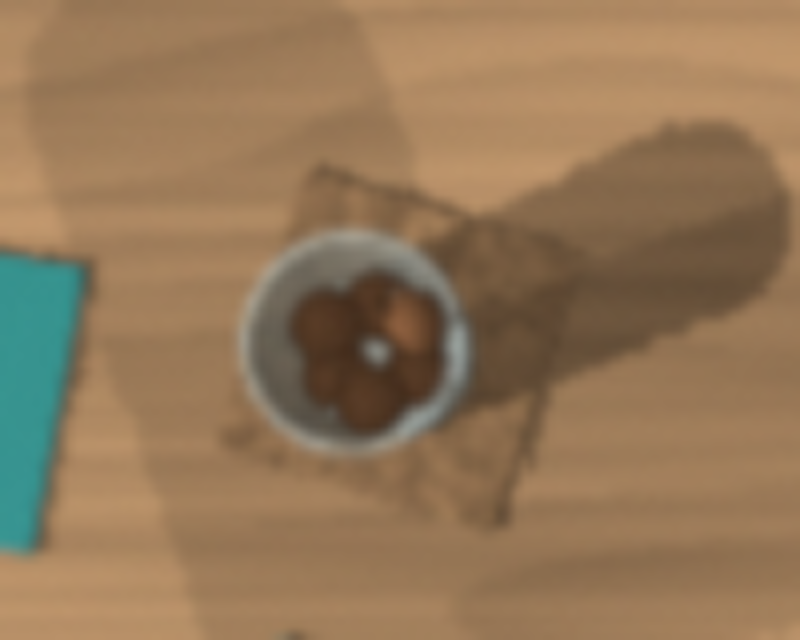

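View pics/c_sc.png

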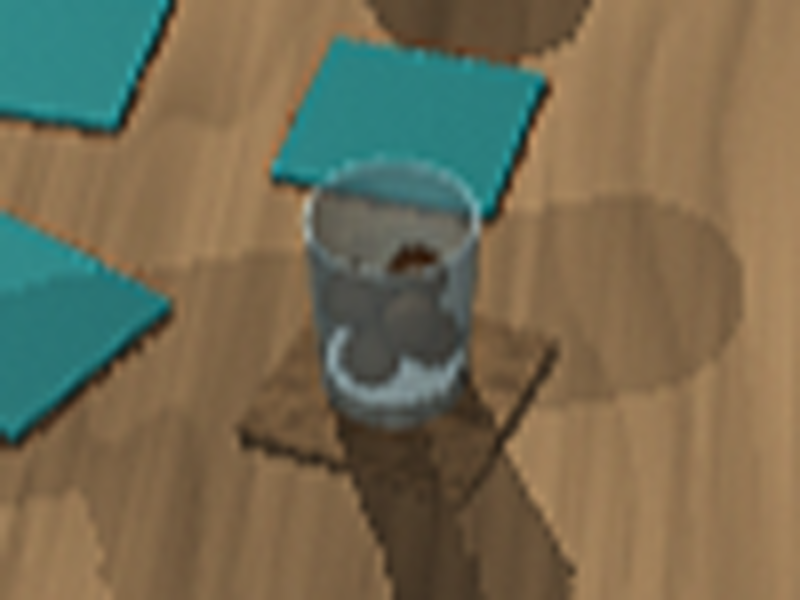

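View pics/box_top.png

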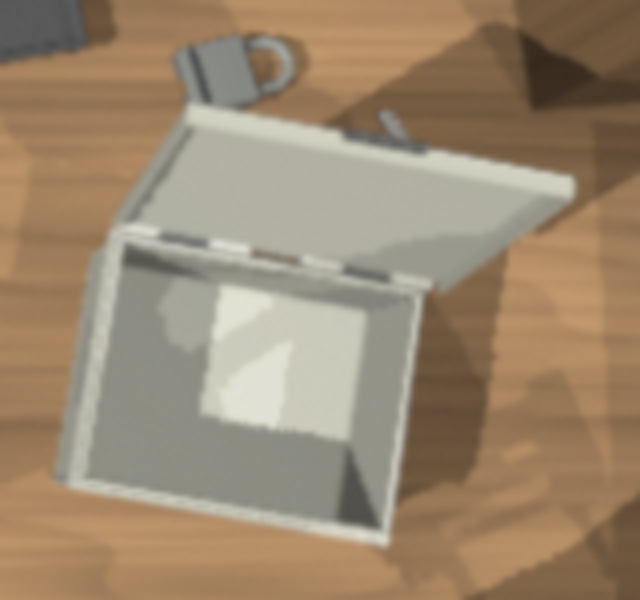

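View pics/box_sc.png

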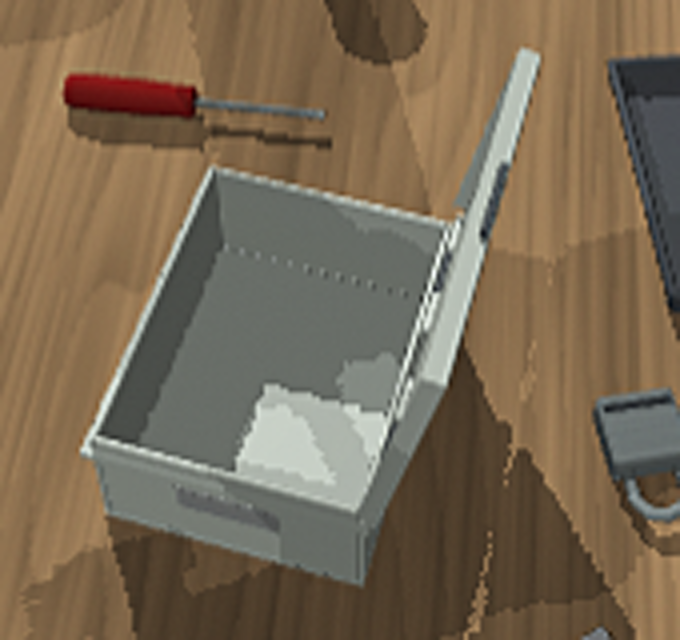

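Crops: the glass stands on the only brown cork square (crop corners (320,168), (582,255), (498,527), (222,437)), so the choice is confirmed. The box rim corners in its crop are (72,485), (388,545), (422,290) and (118,228), with the lid open past upright. Now positions.

```bash
cat > m.py <<'E'
from h import *
np.set_printoptions(precision=4,suppress=True)
t=vision.camera("top");s=vision.camera("scene")
f=lambda p,x,y,k:(np.array(p,float)+.5)/k-.5+[x,y]
rim=plane(t,f([[355,341]],215,165,8),.090); print("rim top",rim)
foot=plane(s,f([[393,397]],255,145,8),.005)
print("rim scene",plane(s,f([[392,215]],255,145,8),.090),"foot scene",foot)
print("coaster top",plane(t,f([[320,168],[582,255],[498,527],[222,437]],215,165,8),.005), plane(t,f([[405,347]],215,165,8),.005))
B=plane(t,f([[72,485],[388,545],[422,290],[118,228]],365,105,4),.090); print("box",B,B.mean(0))
S=plane(s,f([[212,168],[88,447],[362,512]],220,210,4),.090);print("box scene: farleft-near, nearright, hinge-right",S)
# lid free corners, triangulate
def tri(p1,p2):
    o1,d1=rays(t,p1);o2,d2=rays(s,p2);d1=d1[0]/np.linalg.norm(d1[0]);d2=d2[0]/np.linalg.norm(d2[0])
    A=np.c_[d1,-d2];k=np.linalg.lstsq(A,o2-o1,rcond=None)[0];a=o1+k[0]*d1;b=o2+k[1]*d2;return (a+b)/2,np.linalg.norm(a-b)
print(tri(f([[188,112]],365,105,4),f([[530,52]],220,210,4)))
print(tri(f([[572,185]],365,105,4),f([[432,382]],220,210,4)))
sd=[(338,203),(337,274)]
print("screwdriver",plane(t,sd,.013)); print("padlock/tape",plane(t,[(424,123),(145,213)],.02)); print("keytip/ teal",plane(t,[(257,270),(205,213)],.005))
E
python3 m.py
```

```text
rim top [[0.5205 0.2029 0.09  ]]
rim scene [[0.5203 0.2052 0.09  ]] foot scene [[0.5215 0.1916 0.005 ]]
coaster top [[0.5845 0.2282 0.005 ]
 [0.5544 0.1384 0.005 ]
 [0.4621 0.1665 0.005 ]
 [0.4927 0.2605 0.005 ]] [[0.5232 0.1985 0.005 ]]
box [[ 0.4731 -0.1051  0.09  ]
 [ 0.4342 -0.3049  0.09  ]
 [ 0.5958 -0.3333  0.09  ]
 [ 0.6353 -0.1376  0.09  ]] [ 0.5346 -0.2202  0.09  ]
box scene: farleft-near, nearright, hinge-right [[ 0.4756 -0.1115  0.09  ]
 [ 0.4387 -0.3101  0.09  ]
 [ 0.5936 -0.3333  0.09  ]]
(array([ 0.667 , -0.1394,  0.254 ]), np.float64(0.0010427551467354114))
(array([ 0.6283, -0.3466,  0.2538]), np.float64(0.0030291645094960235))
screwdriver [[0.5357 0.0006 0.013 ]
 [0.3458 0.0047 0.013 ]]
padlock/tape [[ 0.7569 -0.2401  0.02  ]
 [ 0.5089  0.5228  0.02  ]]
keytip/ teal [[0.3561 0.2193 0.005 ]
 [0.5095 0.3629 0.005 ]]
```

```bash
python3 - <<'E'
from h import *
p,r=tool(); print(p.round(4)); print(r.as_matrix().round(3)); s=state(); print(s['joint_efforts'],s['contact_force'])
E
```

```text
[ 0.2235 -0.5567  0.2222]
[[-0.928 -0.     0.373]
 [-0.373  0.001 -0.928]
 [-0.    -1.    -0.001]]
[-7.84655113e-04 -4.45607865e+01 -4.05888641e+01  6.96825609e-02
  2.31984013e-02 -6.11635687e-05] [ 0.35059986 -0.53189128  0.69268439]
```

Emit:
send_rows([
  [-25,-6,0,0,0,8],
  [-50,-12,0,0,0,16],
  [-75,-18,0,0,0,24],
  [-100,-24,0,0,0,32],
  [-125,-30,0,0,0,40],
  [-150,-36,0,0,0,48],
  [-175,-42,0,0,0,56],
  [-200,-48,0,0,0,60],
], grip=87.8)

```text
time: 1.1
tcp_pos: [0.4087, -0.4826, 0.2687]
tool_rot: [0.463, 0.234, 0.669, -0.533]
contact_force: [-1.1, 0.1, -0.0]
width: 0.0878
```

```bash
cat > st.py <<'E'
from h import *
p,r=tool(); s=state(); print(s['time'].__round__(2),p.round(4),"q",s['joint_positions'].round(3),"w",round(s['width'],4),"F",s['contact_force'].round(1)); print(r.as_matrix().round(3))
E
python3 st.py
```

```text
1.1 [ 0.4087 -0.4826  0.2687] q [-1.416  0.128  1.421  1.045  1.778 -0.09 ] w 0.0878 F [-1.1  0.1 -0. ]
[[-0.462  0.806  0.37 ]
 [-0.18   0.323 -0.929]
 [-0.868 -0.496 -0.004]]
```

```bash
cat > fk.py <<'E'
from h import *
D=[([-1.2457,0.09187,1.23186,0,1.81982,-0.05671],[0.22345747,-0.55651657,0.2215135]),([-1.416,0.128,1.421,1.045,1.778,-.09],[.4087,-.4826,.2687])]
Rz=lambda a:R.from_euler('z',a).as_matrix(); Ry=lambda a:R.from_euler('y',a).as_matrix()
C=np.array([[0,0,1],[1,0,0],[0,1,0]]) # guess: tool y = flange z
def rot(q): return Rz(q[0])@Ry(q[1]+q[2])@Rz(q[3])@Ry(q[4])@Rz(q[5])
def rows(q):
    A=Rz(q[0]);f=A@Ry(q[1]);g=A@Ry(q[1]+q[2]);h=rot(q)
    return np.c_[A[:,2],f[:,2],g[:,2],h[:,2]]
if __name__=="__main__":
    np.set_printoptions(precision=4,suppress=True)
    s=state(); print(rot(s['joint_positions'])); print(tool()[1].as_matrix())
    A=np.vstack([rows(q) for q,_ in D]);b=np.hstack([p for _,p in D])
    x,res,rk,sv=np.linalg.lstsq(A,b,rcond=None);print(x,A@x-b,sv)
E
python3 fk.py
```

```text
[[-0.3701  0.4619  0.806 ]
 [ 0.929   0.1801  0.3233]
 [ 0.0042  0.8684 -0.4958]]
[[-0.4619  0.806   0.3701]
 [-0.1801  0.3233 -0.929 ]
 [-0.8684 -0.4958 -0.0042]]
[ 0.6547 -0.2071  0.6402  0.3866] [-0.0315 -0.013  -0.003  -0.0024  0.0012  0.003 ] [2.3406 1.3721 0.7992 0.0194]
```

```bash
cat >> h.py <<'E'
def pose(phi,pitch):  # tool y azimuth phi deg, pitch deg below horizontal, jaws level
    a,b=np.radians([phi,pitch]); y=np.array([np.cos(a)*np.cos(b),np.sin(a)*np.cos(b),-np.sin(b)]); z=np.array([np.sin(a),-np.cos(a),0]); return np.c_[np.cross(y,z),y,z]
def to(p,M,p0=None,r0=None):
    if p0 is None: p0,r0=tool()
    d=r0.as_matrix().T@(np.asarray(p)-p0)*1e3; v=np.degrees((r0.inv()*R.from_matrix(M)).as_rotvec()); print("shift",d.round(1),"turn",v.round(2),"| |d|",np.linalg.norm(d).round(1),"ang",np.linalg.norm(v).round(1))
E
python3 - <<'E'
from h import *
M=pose(75,20);d=M[:,1];G=np.array([.522,.2005,.057]); print(d)
to(G+.019*d-.15*d,M)
E
```

```text
[ 0.24321035  0.90767337 -0.34202014]
shift [   5.7  330.8 -493.3] turn [-48.3  -22.63   8.9 ] | |d| 594.0 ang 54.1
```

Emit:
send_rows([
  [-4,23,-38,-4,-2,1],
  [-8,46,-76,-8,-4,1],
  [-12,69,-114,-12,-5,2],
  [-16,92,-153,-15,-7,3],
  [-20,115,-191,-19,-9,3],
  [-24,138,-229,-23,-11,4],
  [-28,161,-267,-27,-13,5],
  [-31,185,-306,-30,-14,6],
])

```text
time: 1.9
tcp_pos: [0.4584, -0.1315, 0.2049]
tool_rot: [0.612, 0.071, 0.71, -0.342]
contact_force: [0.4, 0.2, 0.6]
width: 0.088
```

```bash
python3 st.py; python3 - <<'E'
from h import *
M=pose(75,20);d=M[:,1];G=np.array([.522,.2005,.057]); print(d)
to(G+.019*d-.13*d,M)
E
```

```text
1.9 [ 0.4584 -0.1315  0.2049] q [-1.03  -0.149  1.874  1.074  1.892 -0.308] w 0.088 F [0.4 0.2 0.6]
[[-0.241  0.519  0.82 ]
 [-0.318  0.756 -0.572]
 [-0.917 -0.399 -0.017]]
[ 0.24321035  0.90767337 -0.34202014]
shift [  18.4  237.6 -100.4] turn [-18.14  -8.29   3.31] | |d| 258.6 ang 20.2
```

Emit:
send_rows([
  [2,32,-14,-3,-1,0],
  [4,64,-28,-6,-2,1],
  [7,96,-41,-8,-4,1],
  [10,125,-54,-11,-5,2],
  [12,155,-66,-13,-6,2],
  [14,185,-79,-15,-7,3],
  [17,213,-91,-17,-8,3],
  [18,238,-100,-18,-8,3],
])

```text
time: 2.7
tcp_pos: [0.4958, 0.0998, 0.0944]
tool_rot: [0.671, -0.031, 0.709, -0.215]
contact_force: [0.8, 0.3, -0.3]
width: 0.0877
```

```bash
python3 st.py; python3 - <<'E'
from h import *
M=pose(75,20);d=M[:,1];G=np.array([.522,.2005,.057]); print(d)
to(G+.019*d,M)
t=vision.camera("top");s=vision.camera("scene")
crop(t,170,120,200,150,4,"pg_top.png"); crop(s,170,110,200,150,4,"pg_sc.png")
E
```

```text
2.7 [0.4958 0.0998 0.0944] q [-0.559 -0.025  2.011  1.127  1.68  -0.487] w 0.0877 F [ 0.8  0.3 -0.3]
[[-0.097  0.245  0.965]
 [-0.333  0.905 -0.263]
 [-0.938 -0.347 -0.006]]
[ 0.24321035  0.90767337 -0.34202014]
shift [ -1.1 129.5  -1.1] turn [-0.13 -0.42  0.28] | |d| 129.6 ang 0.5
```

View pics/pg_top.png

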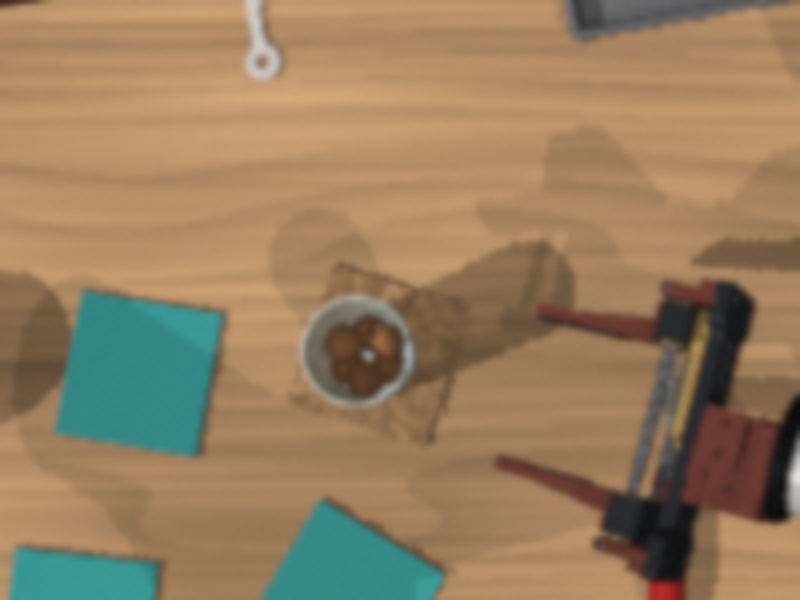

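View pics/pg_sc.png

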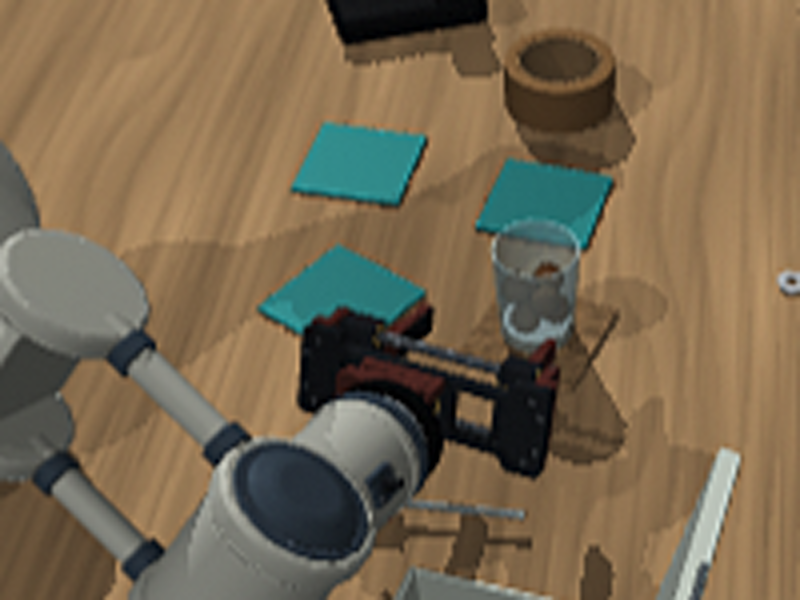

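Pre-grasp: in the top crop the finger tips are at (540,312) and (498,460), pointing at the glass, whose rim is centred at (357,350). The scene crop shows the gripper clear of the table, the screwdriver and the teal squares.

```bash
python3 - <<'E'
from h import *
np.set_printoptions(precision=4,suppress=True)
t=vision.camera("top"); p,r=tool()
f=lambda p,x,y,k:(np.array(p,float)+.5)/k-.5+[x,y]
print("seen tip mid at z.094+",plane(t,f([[540,312],[498,460]],170,120,4),p[2]), p)
d=r.as_matrix()[:,1]; z=r.as_matrix()[:,2]
rim=plane(t,f([[357,350]],170,120,4),.09)[0]; print(rim)
for c in (rim,np.array([.5234,.1984,0]),np.array([.522,.2005,0])):
    e=(c-p); print("lateral along z mm",1e3*(e@np.array([z[0],z[1],0])), "fwd",1e3*(e[:2]@d[:2]/np.linalg.norm(d[:2])))
E
```

```text
seen tip mid at z.094+ [[0.5438 0.089  0.0947]
 [0.4525 0.1149 0.0947]] [0.4953 0.0996 0.0947]
[0.5207 0.2031 0.09  ]
lateral along z mm -2.63212605319355 fwd 106.51455615462255
lateral along z mm 1.1974101039617029 fwd 102.69877795545453
lateral along z mm -0.7051142821512727 fwd 104.36212161859433
```

Emit:
send_rows([
  [0,18,-1,0,0,0],
  [0,36,-1,0,0,0],
  [0,54,-2,0,0,0],
  [0,72,-2,0,0,0],
  [0,90,-3,0,0,0],
  [0,105,-3,0,0,0],
  [0,117,-3,0,0,0],
  [0,127,-3,0,0,0],
])

```text
time: 3.65
tcp_pos: [0.525, 0.214, 0.0517]
tool_rot: [0.672, -0.03, 0.708, -0.216]
contact_force: [0.0, -0.2, -0.9]
width: 0.0874
```

```bash
python3 st.py; python3 - <<'E'
from h import *
t=vision.camera("top");s=vision.camera("scene")
crop(t,190,140,150,110,5,"g_top.png"); crop(s,230,130,150,110,5,"g_sc.png")
E
```

```text
3.65 [0.525  0.214  0.0517] q [-0.304  0.023  2.057  1.243  1.432 -0.488] w 0.0874 F [ 0.  -0.2 -0.9]
[[-0.096  0.248  0.964]
 [-0.333  0.905 -0.266]
 [-0.938 -0.346 -0.004]]
```

View pics/g_top.png

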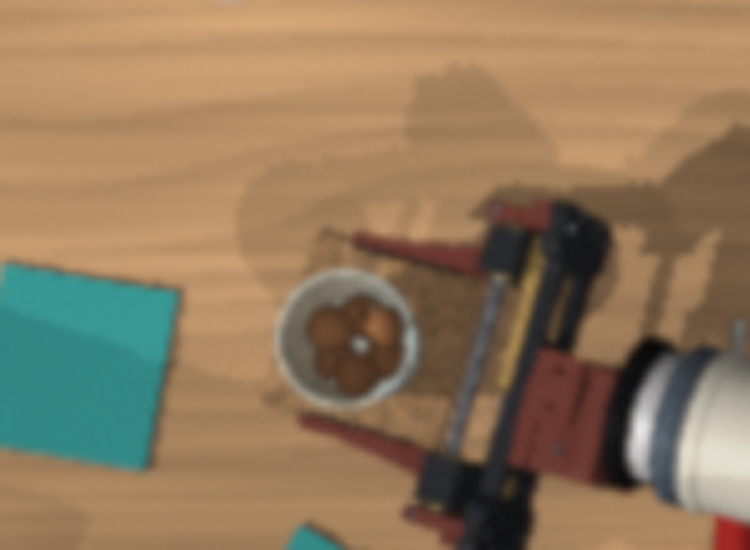

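View pics/g_sc.png

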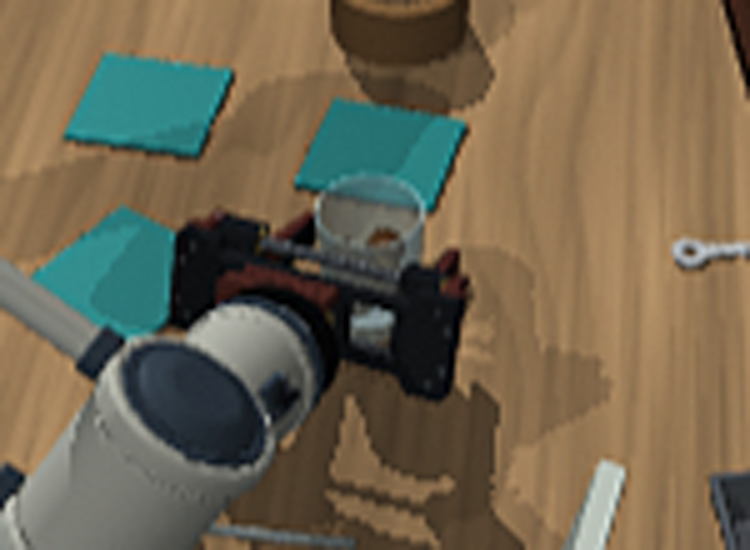

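The fingers straddle the glass in the top crop: tips at (358,240) and (303,420), rim centre at (346,340). Checking how well they are centred.

```bash
python3 - <<'E'
from h import *
np.set_printoptions(precision=4,suppress=True)
t=vision.camera("top"); p,r=tool();M=r.as_matrix()
f=lambda p,x,y,k:(np.array(p,float)+.5)/k-.5+[x,y]
a=plane(t,f([[358,240],[303,420]],190,140,5),p[2]).mean(0); b=plane(t,f([[346,340]],190,140,5),.09)[0]
e=(b-a)[:2];print(a,b,p,"fwd of tip",1e3*e@M[:2,1]/.94,"lat",1e3*e@M[:2,2])
E
```

```text
[0.527  0.2171 0.0515] [0.5195 0.2033 0.09  ] [0.5244 0.2142 0.0515] fwd of tip -15.275939038654482 lat -3.549437852505761
```

Emit:
send_rows([
  [0,1,-2,0,0,0],
  [0,3,-3,0,0,0],
  [0,3,-3,0,0,0],
  [0,3,-3,0,0,0],
  [0,3,-3,0,0,0],
  [0,3,-3,0,0,0],
  [0,3,-3,0,0,0],
  [0,3,-3,0,0,0],
], grip=87.8)

```text
time: 4.6
tcp_pos: [0.5222, 0.2177, 0.0503]
tool_rot: [0.671, -0.03, 0.708, -0.216]
contact_force: [-0.3, -0.4, -0.7]
width: 0.0879
```

Emit:
send_rows([
  [0,0,0,0,0,0],
  [0,0,0,0,0,0],
  [0,0,0,0,0,0],
  [0,0,0,0,0,0],
  [0,0,0,0,0,0],
  [0,0,0,0,0,0],
  [0,0,0,0,0,0],
  [0,0,0,0,0,0],
], grip=60, newtons=30)

```text
time: 5.4
tcp_pos: [0.5224, 0.2177, 0.0504]
tool_rot: [0.671, -0.03, 0.708, -0.216]
contact_force: [2.3, -0.4, -0.2]
width: 0.0666
```

```bash
python3 st.py
```

```text
5.4 [0.5224 0.2177 0.0504] q [-0.298  0.018  2.066  1.245  1.426 -0.489] w 0.0666 F [ 2.3 -0.4 -0.2]
[[-0.097  0.247  0.964]
 [-0.333  0.905 -0.265]
 [-0.938 -0.346 -0.005]]
```

Emit:
send_rows([
  [-4,-2,0,0,0,0],
  [-16,-6,0,0,0,0],
  [-35,-13,0,0,0,0],
  [-60,-22,0,0,0,0],
  [-85,-31,0,0,0,0],
  [-110,-40,0,0,0,0],
  [-130,-48,0,0,0,0],
  [-141,-52,0,0,0,0],
])

```text
time: 6.2
tcp_pos: [0.5229, 0.2176, 0.2033]
tool_rot: [0.672, -0.031, 0.707, -0.216]
contact_force: [0.5, -0.0, -3.0]
width: 0.0663
```

```bash
python3 st.py; python3 - <<'E'
from h import *
t=vision.camera("top");s=vision.camera("scene")
crop(t,170,120,200,150,4,"l_top.png"); crop(s,170,80,200,150,4,"l_sc.png")
E
```

```text
6.2 [0.5229 0.2176 0.2033] q [-0.298 -0.232  1.984  1.217  1.538 -0.177] w 0.0663 F [ 0.5 -0.  -3. ]
[[-0.094  0.247  0.964]
 [-0.333  0.905 -0.264]
 [-0.938 -0.346 -0.002]]
```

View pics/l_sc.png

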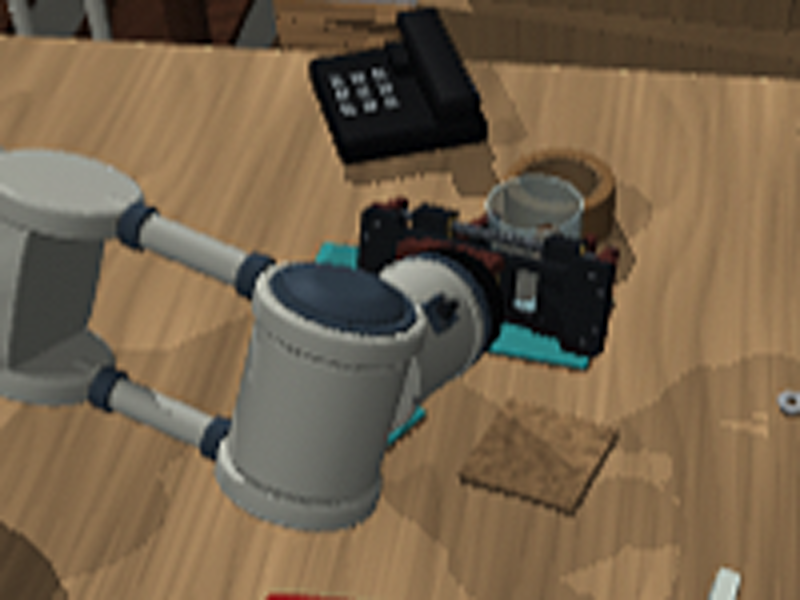

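View pics/l_top.png

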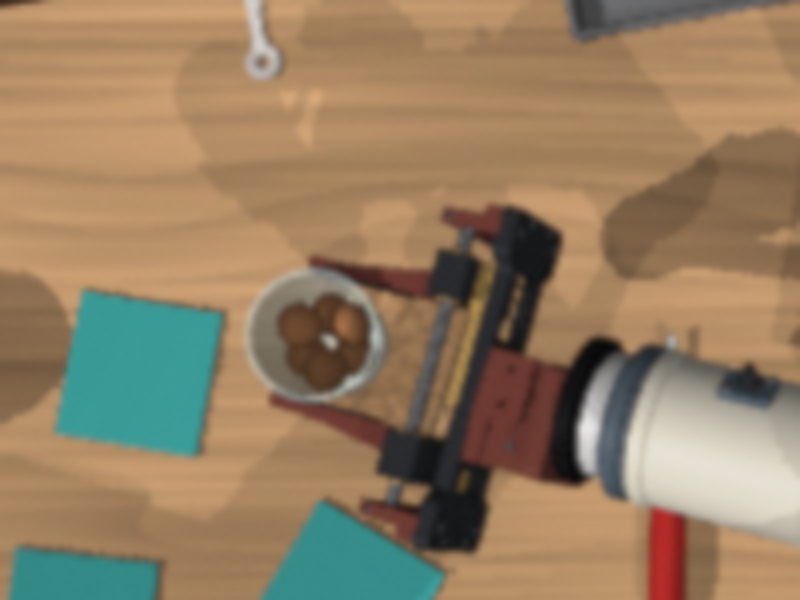

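The glass is lifted upright with all the knobs inside. The empty cork coaster shows in the scene crop, corners at (507,402), (615,437), (572,512) and (462,475). I'll measure it and fit the arm geometry from the readings so far, to check that the pour pose is reachable.

```bash
cat > fk.py <<'E'
from h import *
from scipy.optimize import least_squares
D=[([-1.2457,0.09187,1.23186,0,1.81982,-0.05671],[0.2235,-0.5566,0.222]),([-1.416,0.128,1.421,1.045,1.778,-.09],[.4087,-.4826,.2687]),
([-1.03,-0.149,1.874,1.074,1.892,-0.308],[0.4584,-0.1315,0.2049]),([-0.559,-0.025,2.011,1.127,1.68,-0.487],[0.4958,0.0998,0.0944]),([-0.304,0.023,2.057,1.243,1.432,-0.488],[0.525,0.214,0.0517]),
([-0.298,-0.232,1.984,1.217,1.538,-0.177],[0.5229,0.2176,0.2033])]
Rz=lambda a:R.from_euler('z',a).as_matrix(); Ry=lambda a:R.from_euler('y',a).as_matrix()
def rot(q): return Rz(q[0])@Ry(q[1]+q[2])@Rz(q[3])@Ry(q[4])@Rz(q[5])
def rows(q):
    A=Rz(q[0]);f=A@Ry(q[1]);g=A@Ry(q[1]+q[2]);w=g@Rz(q[3])@Ry(q[4]);h=rot(q)
    return np.c_[A[:,0],A[:,2],A[:,1],f[:,2],g[:,0],g[:,2],h[:,2]]
A=np.vstack([rows(q) for q,_ in D]);b=np.hstack([p for _,p in D])
X,res,rk,sv=np.linalg.lstsq(A,b,rcond=1e-3)
toolM=lambda q:rot(q)@np.array([[0,0,-1],[-1,0,0],[0,1,0]])
def fk(q): return rows(q)@X,toolM(q)
lo=np.array([-2.87,-.86,.17,-1.51,.06,-2.65]);hi=np.array([2.87,2.18,2.46,4.65,2.69,2.65])
def ik(p,M,q0):
    def f(q):
        a,B=fk(q); return np.r_[(a-p)*10,R.from_matrix(B.T@M).as_rotvec()]
    s=least_squares(f,np.clip(q0,lo+.01,hi-.01),bounds=(lo,hi)); return s.x,np.abs(s.fun).max()
if __name__=="__main__":
    np.set_printoptions(precision=4,suppress=True)
    print(X,sv,np.abs(A@X-b).max())
E
python3 fk.py; python3 - <<'E'
from h import *
np.set_printoptions(precision=4,suppress=True)
s=vision.camera("scene")
f=lambda p,x,y,k:(np.array(p,float)+.5)/k-.5+[x,y]
c=plane(s,f([[507,402],[615,437],[572,512],[462,475]],170,80,4),.005);print(c,c.mean(0))
E
```

```text
[-0.0007  0.1588  0.034   0.3714  0.0972  0.5593  0.3492] [4.4385 3.4867 2.9938 0.8227 0.5699 0.3799 0.1833] 0.0004976399481137206
[[0.4899 0.2559 0.005 ]
 [0.5827 0.2228 0.005 ]
 [0.5557 0.1348 0.005 ]
 [0.4647 0.1667 0.005 ]] [0.5233 0.1951 0.005 ]
```

```bash
cat > plan.py <<'E'
from fk import *
np.set_printoptions(precision=3,suppress=True)
yaw=np.radians(-11);bc=np.array([.532,-.224,0]);xh=np.array([np.cos(yaw),np.sin(yaw),0]);yh=np.array([-np.sin(yaw),np.cos(yaw),0])
phi=79
def pourpose(bx,by,gz,th):
    M=pose(phi,20+th); d=M[:,1]
    G=bc+bx*xh+by*yh+[0,0,gz]; return G+.019*d,M
if __name__=="__main__":
    q=np.array([-0.298,-0.232,1.984,1.217,1.538,-0.177])
    for y in (.2,.1,0,-.1,-.2,-.27):
        M=pose(75,20);q,e=ik(np.array([.51,y,.20])+.019*M[:,1],M,q);print(y,q,e)
    for th in range(0,130,10):
        p,M=pourpose(-.015,-.05,.175,th);q,e=ik(p,M,q);print(th,p,q,round(e,4))
E
python3 plan.py
```

```text
0.2 [-0.305 -0.24   2.011  1.22   1.543 -0.203] 2.3435016026920707e-11
0.1 [-0.507 -0.142  1.927  1.173  1.722 -0.287] 1.0521496041473064e-10
0 [-0.674 -0.003  1.794  1.121  1.868 -0.363] 1.3429339952800375e-12
-0.1 [-0.807  0.163  1.619  1.073  1.988 -0.417] 7.78865514195102e-12
-0.2 [-0.912  0.346  1.404  1.041  2.093 -0.443] 2.5625712648377406e-10
-0.27 [-0.972  0.485  1.225  1.034  2.164 -0.439] 1.2578373868707533e-11
0 [ 0.511 -0.253  0.169] [-0.955  0.548  1.188  0.992  2.195 -0.498] 0.0
10 [ 0.511 -0.254  0.165] [-0.93   0.463  1.204  0.858  2.131 -0.517] 0.0
20 [ 0.511 -0.256  0.163] [-0.895  0.378  1.227  0.725  2.063 -0.525] 0.0
30 [ 0.51  -0.258  0.16 ] [-0.848  0.294  1.257  0.591  1.99  -0.521] 0.0
40 [ 0.51  -0.261  0.159] [-0.79   0.213  1.293  0.454  1.915 -0.503] 0.0
50 [ 0.509 -0.264  0.157] [-0.72   0.139  1.333  0.311  1.839 -0.47 ] 0.0
60 [ 0.508 -0.267  0.156] [-0.639  0.074  1.376  0.16   1.765 -0.421] 0.0
70 [ 0.508 -0.27   0.156] [-0.548  0.021  1.422 -0.     1.699 -0.356] 0.0
80 [ 0.507 -0.273  0.156] [-0.452 -0.017  1.468 -0.169  1.644 -0.276] 0.0
90 [ 0.506 -0.277  0.157] [-0.354 -0.036  1.514 -0.345  1.604 -0.184] 0.0
100 [ 0.506 -0.28   0.159] [-0.26  -0.037  1.558 -0.522  1.581 -0.084] 0.0
110 [ 0.505 -0.282  0.16 ] [-0.174 -0.019  1.599 -0.698  1.576  0.019] 0.0
120 [ 0.505 -0.285  0.163] [-0.1    0.018  1.635 -0.868  1.588  0.122] 0.0
```

```bash
python3 - <<'E'
from plan import *
p,M=pourpose(-.015,-.05,.18,0); to(p,M)
E
```

```text
shift [ 183.5 -418.9  113.3] turn [-3.99 -1.74  0.29] | |d| 471.2 ang 4.4
```

Emit:
send_rows([
  [3,-8,2,0,0,0],
  [10,-24,6,0,0,0],
  [21,-48,13,0,0,0],
  [34,-78,21,-1,0,0],
  [48,-110,30,-1,0,0],
  [63,-143,39,-1,0,0],
  [78,-177,48,-2,-1,0],
  [93,-212,57,-2,-1,0],
])

```text
time: 7.15
tcp_pos: [0.5161, -0.0222, 0.1848]
tool_rot: [0.676, -0.043, 0.707, -0.202]
contact_force: [0.6, -0.3, -3.2]
width: 0.0663
```

Emit:
send_rows([
  [15,-35,9,0,0,0],
  [30,-69,19,-1,0,0],
  [45,-102,28,-1,0,0],
  [58,-132,36,-1,0,0],
  [69,-158,43,-1,-1,0],
  [79,-180,49,-2,-1,0],
  [86,-197,54,-2,-1,0],
  [90,-206,56,-2,-1,0],
])

```text
time: 7.95
tcp_pos: [0.5197, -0.2534, 0.1711]
tool_rot: [0.681, -0.056, 0.705, -0.19]
contact_force: [-0.9, 0.6, -4.0]
width: 0.0666
```

```bash
python3 st.py; python3 - <<'E'
from h import *
t=vision.camera("top");s=vision.camera("scene")
crop(t,330,90,200,150,4,"p0_top.png"); crop(s,180,170,200,150,4,"p0_sc.png")
E
```

```text
7.95 [ 0.5197 -0.2534  0.1711] q [-0.946  0.557  1.169  1.001  2.191 -0.483] w 0.0666 F [-0.9  0.6 -4. ]
[[-0.065  0.18   0.982]
 [-0.338  0.922 -0.191]
 [-0.939 -0.344  0.001]]
```

View pics/p0_top.png

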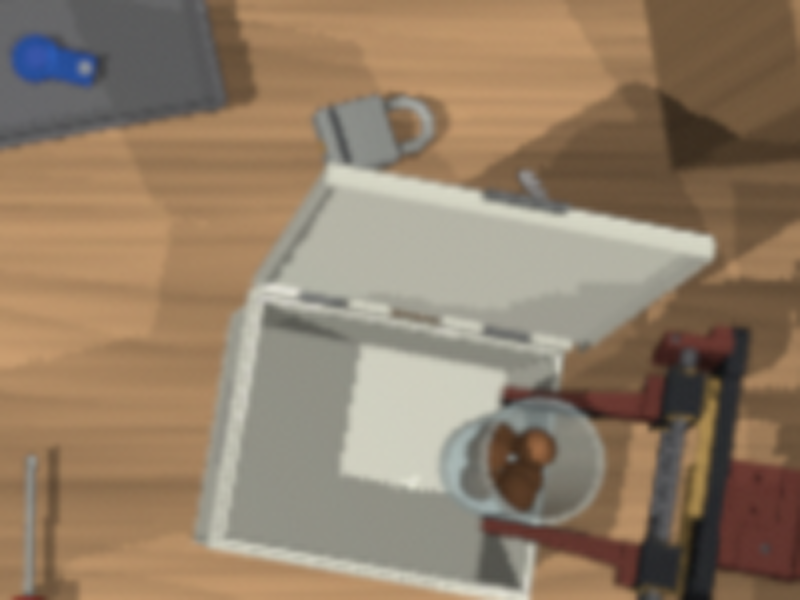

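View pics/p0_sc.png

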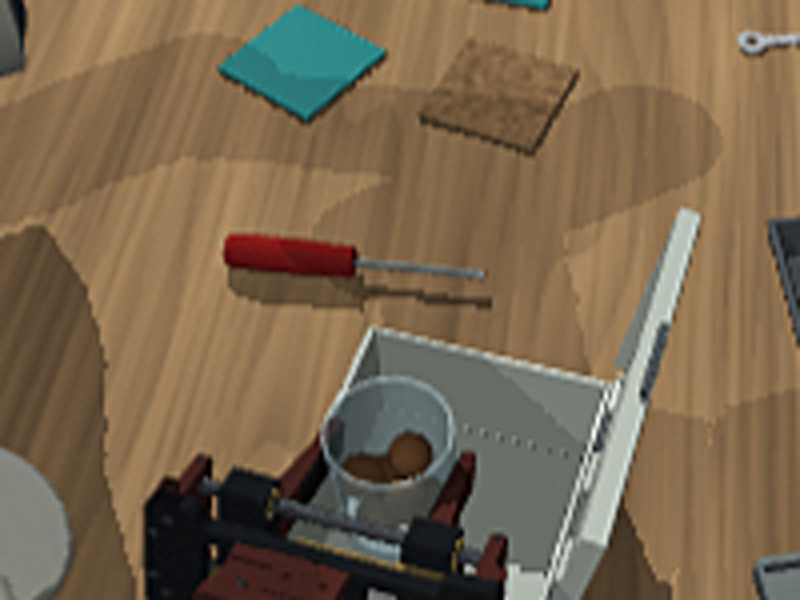

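Emit:
send_rows([
  [3,0,-1,0,0,-8],
  [5,-1,-2,0,0,-16],
  [8,-2,-3,0,0,-24],
  [10,-3,-4,0,0,-32],
  [12,-4,-5,0,0,-40],
  [14,-6,-6,0,0,-48],
  [16,-8,-6,0,0,-56],
  [17,-11,-6,0,0,-64],
])

```text
time: 8.85
tcp_pos: [0.5108, -0.2653, 0.1616]
tool_rot: [0.477, -0.423, 0.565, -0.524]
contact_force: [-0.7, 0.1, -4.4]
width: 0.0662
```

```bash
python3 st.py; python3 - <<'E'
from plan import *
t=vision.camera("top");s=vision.camera("scene")
crop(t,330,90,200,150,4,"p1_top.png"); crop(s,180,170,200,150,4,"p1_sc.png")
p,M=pourpose(-.015,-.05,.178,90); to(p,M)
E
```

```text
8.85 [ 0.5108 -0.2653  0.1616] q [-0.593  0.046  1.388  0.091  1.741 -0.39 ] w 0.0662 F [-0.7  0.1 -4.4]
[[-0.187  0.022  0.982]
 [-0.978  0.094 -0.188]
 [-0.096 -0.995  0.004]]
shift [15.   1.  -2.8] turn [ -0.37   0.39 -25.69] | |d| 15.3 ang 25.7
```

View pics/p1_top.png

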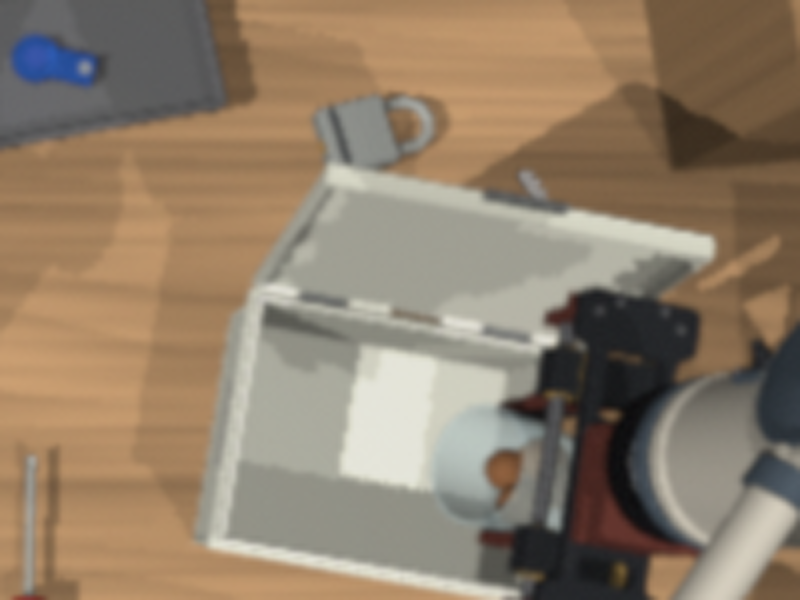

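View pics/p1_sc.png

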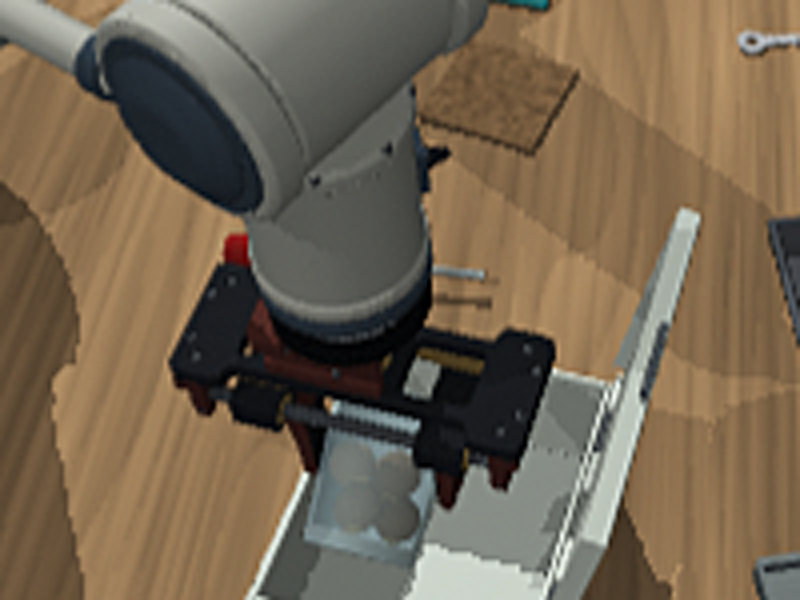

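Emit:
send_rows([
  [4,0,-1,0,0,-7],
  [7,0,-2,0,0,-14],
  [10,0,-3,0,0,-20],
  [13,0,-3,0,0,-25],
  [14,0,-3,0,0,-29],
  [15,-1,-3,0,0,-33],
  [16,-1,-3,0,0,-36],
  [17,-2,-3,0,0,-39],
])

```text
time: 9.75
tcp_pos: [0.5037, -0.2816, 0.1588]
tool_rot: [-0.276, 0.587, -0.395, 0.65]
contact_force: [-0.4, -0.8, -2.8]
width: 0.0664
```

Emit:
send_rows([
  [1,0,0,0,0,-2],
  [1,0,0,0,0,-4],
  [2,0,0,0,0,-6],
  [3,0,0,0,0,-8],
  [3,0,0,0,0,-10],
  [4,0,0,0,0,-12],
  [5,-1,0,0,0,-14],
  [5,-1,0,0,0,-16],
])

```text
time: 10.55
tcp_pos: [0.5028, -0.2859, 0.1626]
tool_rot: [-0.182, 0.636, -0.31, 0.683]
contact_force: [-0.5, 0.3, -3.0]
width: 0.0668
```

```bash
python3 st.py; python3 - <<'E'
from plan import *
t=vision.camera("top");s=vision.camera("scene")
crop(t,330,90,200,150,4,"p2_top.png"); crop(s,180,170,200,200,4,"p2_sc.png")
E
```

```text
10.55 [ 0.5028 -0.2859  0.1626] q [-0.11   0.01   1.635 -0.852  1.586  0.11 ] w 0.0668 F [-0.5  0.3 -3. ]
[[-0.125 -0.146  0.981]
 [-0.644 -0.741 -0.192]
 [ 0.755 -0.656 -0.001]]
```

View pics/p2_top.png

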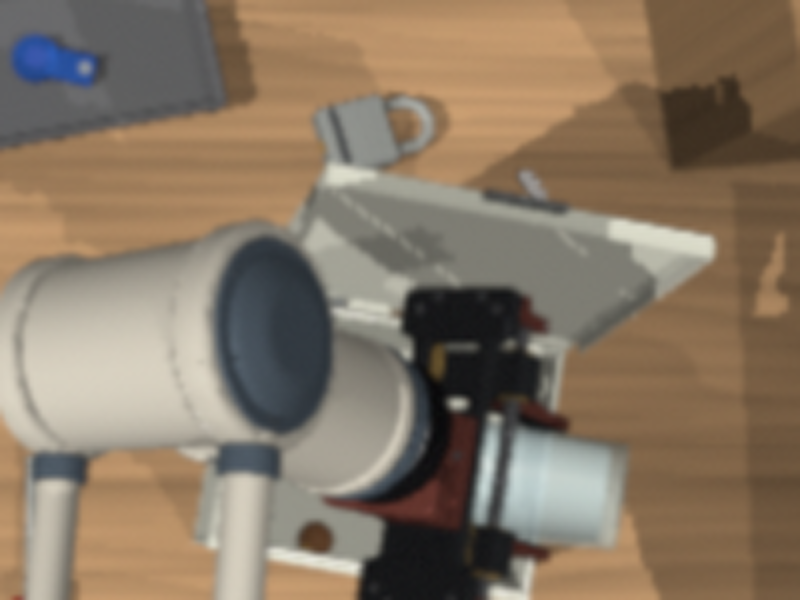

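View pics/p2_sc.png

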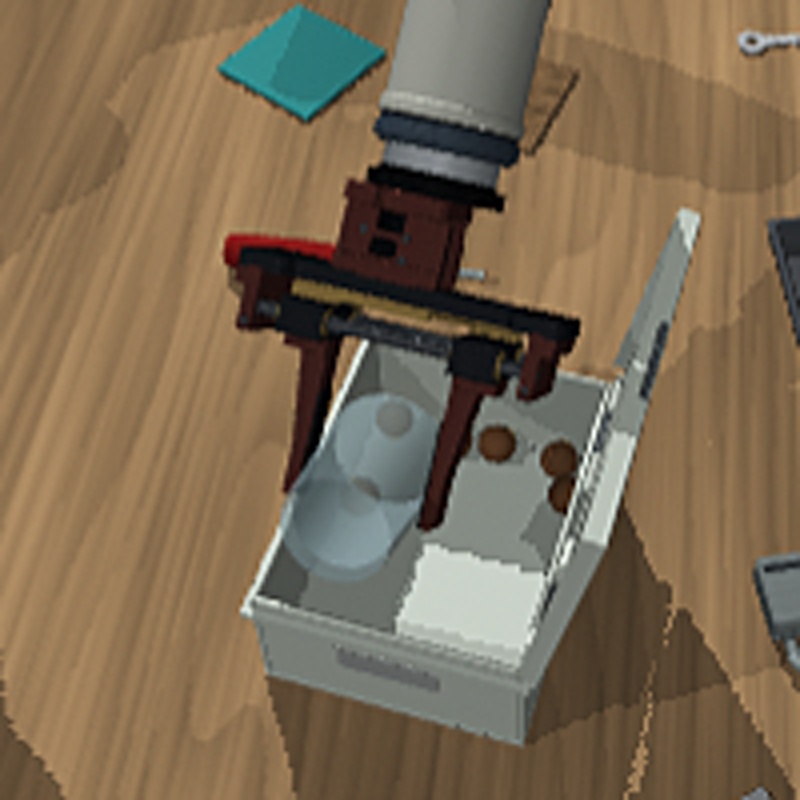

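The tumbler is tipped about 120° over the box. In the scene crop knobs lie in the box at (495,443), (558,458), (565,492) and (462,445), and two more show through the glass at (393,418) and (362,490). I'll tip a little more, then check that the glass is empty.

Emit:
send_rows([
  [1,0,0,0,0,-2],
  [1,0,0,0,0,-4],
  [2,0,0,0,0,-6],
  [3,0,0,0,0,-8],
  [3,0,0,0,0,-8],
  [3,0,0,0,0,-8],
  [3,0,0,0,0,-8],
  [3,0,0,0,0,-8],
])

```text
time: 11.45
tcp_pos: [0.5039, -0.2883, 0.1675]
tool_rot: [-0.134, 0.655, -0.263, 0.696]
contact_force: [-0.7, -0.3, -2.8]
width: 0.0662
```

```bash
python3 st.py; python3 - <<'E'
from plan import *
F=[]
for i in range(4):
    s=vision.camera("scene"); F.append(state()['contact_force'])
print(np.mean(F,0))
crop(s,230,250,90,90,8,"p3_sc.png")
E
```

```text
11.45 [ 0.5039 -0.2883  0.1675] q [-0.061  0.048  1.66  -0.986  1.603  0.189] w 0.0662 F [-0.7 -0.3 -2.8]
[[-0.106 -0.158  0.982]
 [-0.531 -0.825 -0.19 ]
 [ 0.84  -0.542  0.004]]
[ 0.042 -0.051 -2.334]
```

View pics/p3_sc.png

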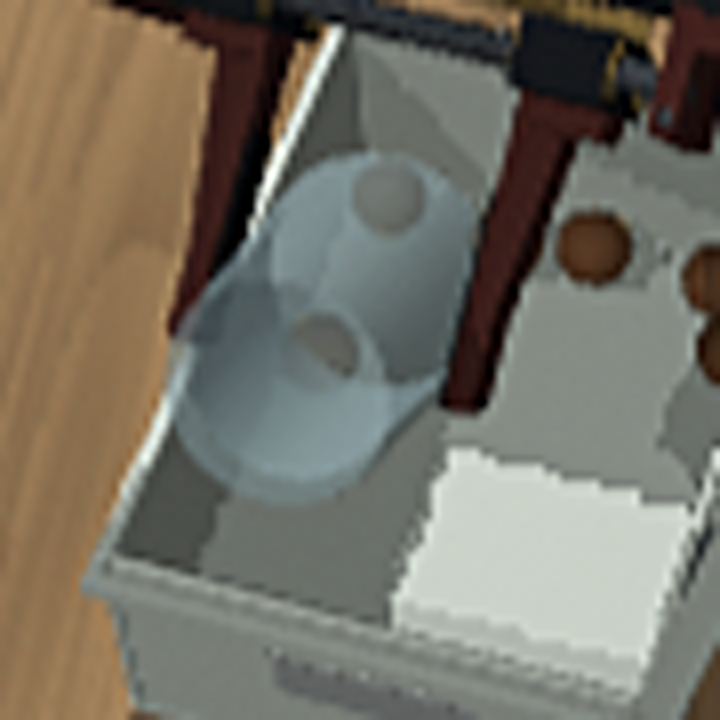

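Both knobs seen through the glass stayed at the same pixels, (278,275) and (271,293), while the glass turned, so they lie in the box. The wrist reads 2.33 N, about 238 g, so the glass is empty. All six are in. Now I'll work out righting it and carrying it back.

```bash
python3 - <<'E'
from plan import *
q=state()['joint_positions']; p0,r0=tool(); G0=p0-.019*r0.as_matrix()[:,1]
G1=np.array([.508,-.05,.22]); 
b0=np.degrees(np.arctan2(-r0.as_matrix()[2,1],1)); print(G0)
th0=np.degrees(np.arctan2(r0.as_matrix()[2,0],0)); 
y=r0.as_matrix()[:,1]; pit=180-np.degrees(np.arcsin(-y[2])); print("pitch",pit)
for k in range(0,9):
    f=k/8; M=pose(79-4*f,pit+(20-pit)*f); G=G0+(G1-G0)*f; q,e=ik(G+.019*M[:,1],M,q); print(k,(G+.019*M[:,1]).round(3),q,round(e,4))
    if k in(4,8): to(G+.019*M[:,1],M)
M0=pose(77,pit+(20-pit)*.5);M1=pose(75,20);Gm=(G0+G1)/2
to(G1+.019*M1[:,1],M1,Gm+.019*M0[:,1],R.from_matrix(M0))
E
```

```text
[ 0.507 -0.272  0.178]
pitch 147.22595957970387
0 [ 0.504 -0.288  0.167] [-0.061  0.051  1.658 -0.986  1.605  0.187] 0.0
1 [ 0.505 -0.257  0.169] [-0.118 -0.021  1.595 -0.719  1.623  0.065] 0.0
2 [ 0.506 -0.225  0.171] [-0.207 -0.065  1.539 -0.446  1.659 -0.04 ] 0.0
3 [ 0.507 -0.192  0.175] [-0.319 -0.085  1.5   -0.167  1.707 -0.125] 0.0
4 [ 0.508 -0.159  0.18 ] [-0.439 -0.085  1.486  0.111  1.762 -0.192] 0.0
shift [ -58.3 -114.   -20.5] turn [-1.12  1.88 63.6 ] | |d| 129.7 ang 63.6
5 [ 0.509 -0.126  0.187] [-0.553 -0.069  1.502  0.381  1.817 -0.244] 0.0
6 [ 0.511 -0.094  0.194] [-0.647 -0.04   1.546  0.637  1.868 -0.284] 0.0
7 [ 0.512 -0.063  0.204] [-0.714  0.     1.615  0.878  1.911 -0.32 ] 0.0
8 [ 0.513 -0.033  0.214] [-0.747  0.053  1.7    1.107  1.949 -0.359] 0.0
shift [ -97.8 -237.3  -39.8] turn [  0.32   5.04 127.15] | |d| 259.7 ang 127.3
shift [-127.2  -19.5  -23.9] turn [ 1.3   1.66 63.61] | |d| 130.9 ang 63.6
```

Emit:
send_rows([
  [-6,-12,-2,0,0,8],
  [-14,-28,-5,0,0,16],
  [-22,-43,-8,0,1,24],
  [-29,-57,-10,-1,1,32],
  [-36,-71,-13,-1,1,40],
  [-44,-86,-15,-1,1,48],
  [-51,-100,-18,-1,2,56],
  [-58,-114,-20,-1,2,64],
])

```text
time: 12.45
tcp_pos: [0.5086, -0.1591, 0.1818]
tool_rot: [0.474, -0.405, 0.578, -0.527]
contact_force: [0.1, -0.3, -3.3]
width: 0.0669
```

Emit:
send_rows([
  [-16,-2,-3,0,0,8],
  [-32,-5,-6,0,0,16],
  [-48,-7,-9,0,1,24],
  [-64,-10,-12,1,1,32],
  [-80,-12,-15,1,1,40],
  [-96,-15,-18,1,1,48],
  [-112,-17,-21,1,2,56],
  [-127,-20,-24,1,2,63],
])

```text
time: 13.25
tcp_pos: [0.5125, -0.0338, 0.2143]
tool_rot: [0.672, -0.03, 0.709, -0.214]
contact_force: [0.6, 0.5, -3.1]
width: 0.0666
```

```bash
python3 st.py; python3 - <<'E'
from plan import *
t=vision.camera("top");s=vision.camera("scene")
cv2.imwrite("pics/u_top.png",t["img"][:,:,::-1]);crop(s,180,130,200,150,4,"u_sc.png"); crop(t,370,130,110,120,6,"ub.png")
p=np.array([0.5224,0.2177,0.0504]); r=R.from_quat([-.030,.708,-.216,.671])
to(p+[0,0,.12],r.as_matrix()); to(p+[0,0,.012],r.as_matrix())
E
```

```text
13.25 [ 0.5125 -0.0338  0.2143] q [-0.749  0.052  1.698  1.106  1.95  -0.351] w 0.0666 F [ 0.6  0.5 -3.1]
[[-0.096  0.244  0.965]
 [-0.33   0.907 -0.262]
 [-0.939 -0.343 -0.006]]
shift [-45.3 244.1 -54.5] turn [ 0.41 -0.32 -0.15] | |d| 254.2 ang 0.5
shift [ 56.1 281.3 -53. ] turn [ 0.41 -0.32 -0.15] | |d| 291.7 ang 0.5
```

View pics/u_sc.png

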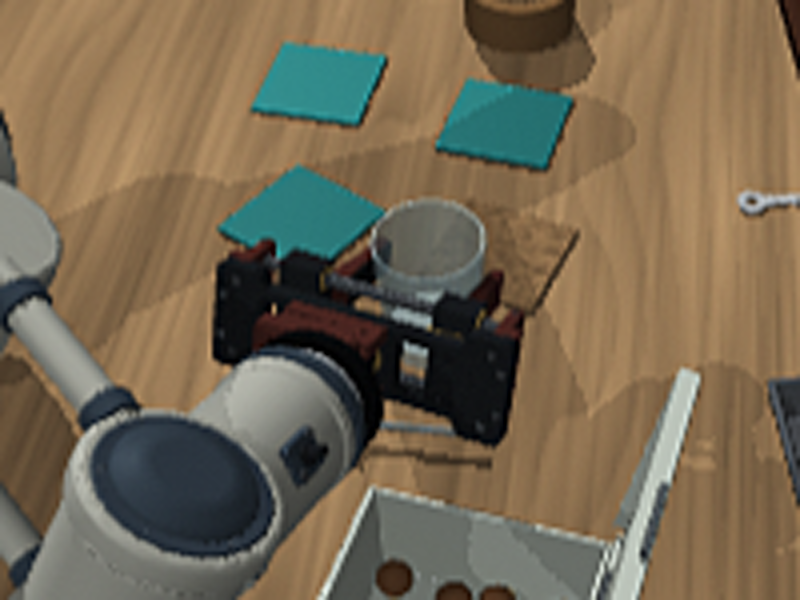

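View pics/ub.png

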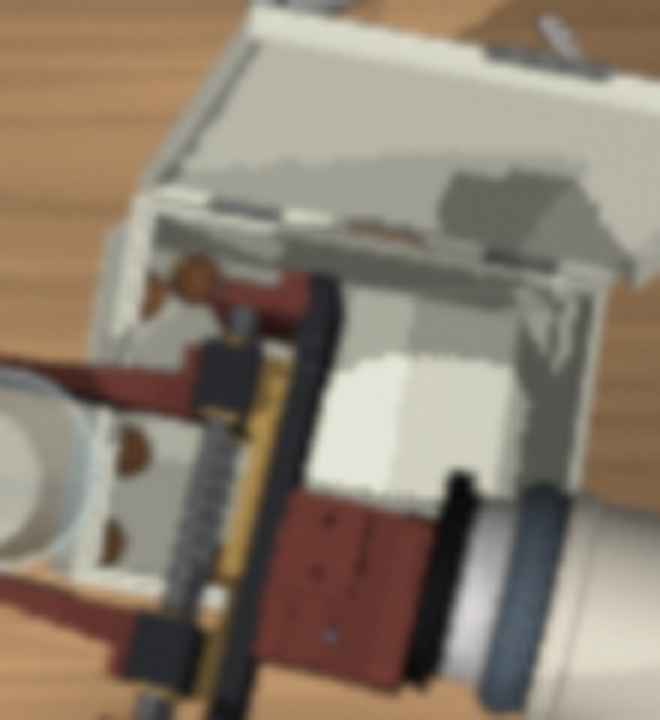

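The glass is empty and upright; the knobs are in the box, seen in the scene crop at (395,578), (452,592) and (497,600). Next, the move to above the coaster.

Emit:
send_rows([
  [-4,20,-4,0,0,0],
  [-10,52,-12,0,0,0],
  [-17,90,-20,0,0,0],
  [-24,130,-29,0,0,0],
  [-31,168,-38,0,0,0],
  [-38,203,-45,0,0,0],
  [-43,230,-51,0,0,0],
  [-45,244,-54,0,0,0],
])

```text
time: 14.15
tcp_pos: [0.5238, 0.2186, 0.1731]
tool_rot: [0.673, -0.034, 0.707, -0.215]
contact_force: [-0.2, 0.4, -2.6]
width: 0.0664
```

Emit:
send_rows([
  [8,3,0,0,0,0],
  [22,8,0,0,0,0],
  [38,14,0,0,0,0],
  [54,20,0,0,0,0],
  [70,26,0,0,0,0],
  [84,31,0,0,0,0],
  [94,35,0,0,0,0],
  [100,37,0,0,0,0],
])

```text
time: 14.95
tcp_pos: [0.5237, 0.2163, 0.0646]
tool_rot: [0.671, -0.032, 0.709, -0.215]
contact_force: [-0.0, -0.4, -2.3]
width: 0.0663
```

```bash
python3 st.py; python3 - <<'E'
from plan import *
t=vision.camera("top");s=vision.camera("scene")
crop(t,190,140,150,110,5,"d_top.png"); crop(s,230,130,150,110,5,"d_sc.png")
p=np.array([0.5224,0.2177,0.0504]); r=R.from_quat([-.030,.708,-.216,.671])
to(p,r.as_matrix())
E
```

```text
14.95 [0.5237 0.2163 0.0646] q [-0.3   -0.005  2.056  1.238  1.442 -0.458] w 0.0663 F [-0.  -0.4 -2.3]
[[-0.097  0.243  0.965]
 [-0.333  0.906 -0.262]
 [-0.938 -0.347 -0.007]]
shift [13.6  5.8 -1.4] turn [0.28 0.01 0.  ] | |d| 14.9 ang 0.3
```

View pics/d_top.png

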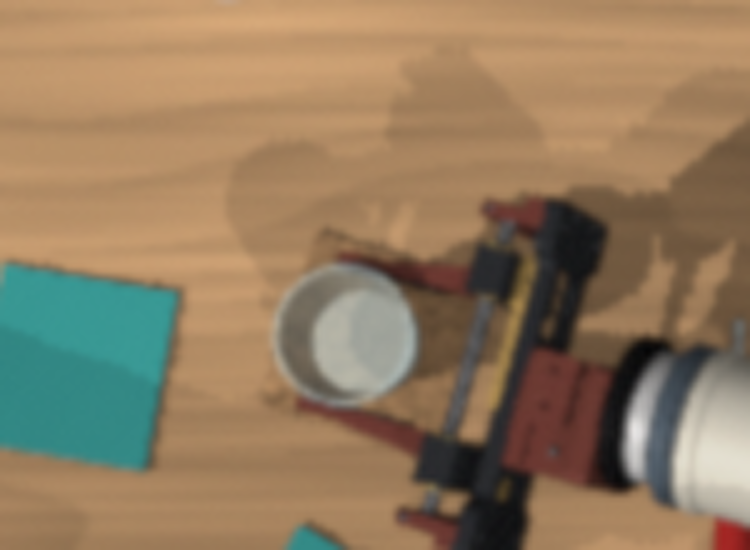

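View pics/d_sc.png

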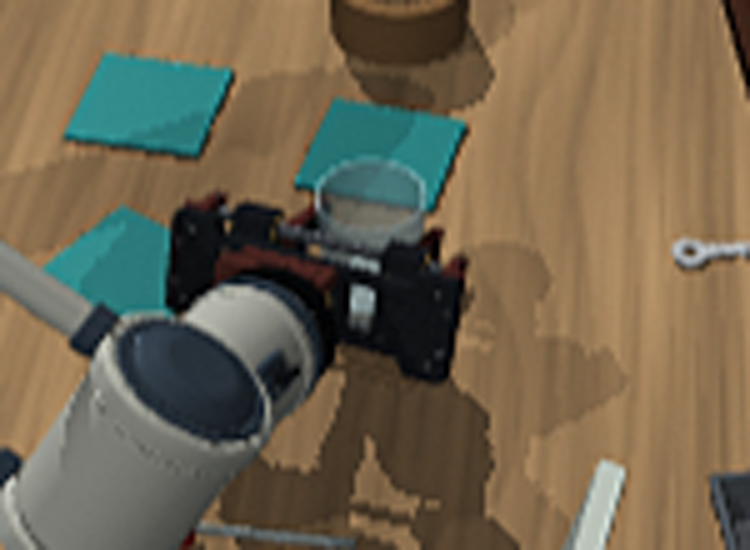

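Emit:
send_rows([
  [2,1,0,0,0,0],
  [4,2,0,0,0,0],
  [6,3,-1,0,0,0],
  [8,3,-1,0,0,0],
  [10,4,-1,0,0,0],
  [11,5,-1,0,0,0],
  [12,5,-1,0,0,0],
  [12.5,5.5,-1,0,0,0],
])

```text
time: 15.85
tcp_pos: [0.523, 0.2182, 0.0526]
tool_rot: [0.672, -0.032, 0.708, -0.214]
contact_force: [0.2, 0.6, -2.1]
width: 0.0667
```

```bash
python3 st.py; python3 - <<'E'
from plan import *
F=[]
for i in range(4):
    s=vision.camera("scene"); F.append(state()['contact_force'])
print(np.mean(F,0))
crop(s,230,130,150,110,5,"d2_sc.png")
E
```

```text
15.85 [0.523  0.2182 0.0526] q [-0.297  0.018  2.06   1.244  1.431 -0.485] w 0.0667 F [ 0.2  0.6 -2.1]
[[-0.095  0.243  0.965]
 [-0.333  0.906 -0.261]
 [-0.938 -0.346 -0.005]]
[-0.288 -0.215 -2.577]
```

Still hanging, about 2 mm above the coaster. I'll lower it in small steps.

Emit:
send_rows([
  [0.5,0.2,0,0,0,0],
  [1,0.4,0,0,0,0],
  [1.4,0.5,0,0,0,0],
  [1.8,0.7,0,0,0,0],
  [2.1,0.8,0,0,0,0],
  [2.4,0.9,0,0,0,0],
  [2.4,0.9,0,0,0,0],
  [2.4,0.9,0,0,0,0],
])

```text
time: 16.85
tcp_pos: [0.523, 0.2183, 0.0504]
tool_rot: [0.672, -0.031, 0.708, -0.214]
contact_force: [0.3, 0.4, -0.8]
width: 0.0665
```

```bash
python3 st.py; python3 - <<'E'
from plan import *
F=[]
for i in range(4):
    s=vision.camera("scene"); F.append(state()['contact_force'])
print(np.mean(F,0))
E
```

```text
16.85 [0.523  0.2183 0.0504] q [-0.297  0.024  2.06   1.245  1.429 -0.491] w 0.0665 F [ 0.3  0.4 -0.8]
[[-0.095  0.243  0.965]
 [-0.332  0.906 -0.261]
 [-0.938 -0.345 -0.005]]
[-0.497  0.848 -0.048]
```

The glass's weight is now on the coaster (vertical force about 0). I'll open the fingers.

Emit:
send_rows([
  [0,0,0,0,0,0],
  [0,0,0,0,0,0],
  [0,0,0,0,0,0],
  [0,0,0,0,0,0],
  [0,0,0,0,0,0],
  [0,0,0,0,0,0],
  [0,0,0,0,0,0],
  [0,0,0,0,0,0],
], grip=87.8)

```text
time: 17.85
tcp_pos: [0.523, 0.2182, 0.0501]
tool_rot: [0.672, -0.032, 0.708, -0.214]
contact_force: [-0.4, -0.5, 0.0]
width: 0.0878
```

```bash
python3 st.py; python3 - <<'E'
from plan import *
t=vision.camera("top");s=vision.camera("scene")
crop(t,190,140,150,110,5,"r_top.png"); crop(s,230,130,150,110,5,"r_sc.png")
E
```

```text
17.85 [0.523  0.2182 0.0501] q [-0.297  0.024  2.061  1.245  1.429 -0.491] w 0.0878 F [-0.4 -0.5  0. ]
[[-0.095  0.243  0.965]
 [-0.333  0.906 -0.261]
 [-0.938 -0.346 -0.005]]
```

View pics/r_top.png

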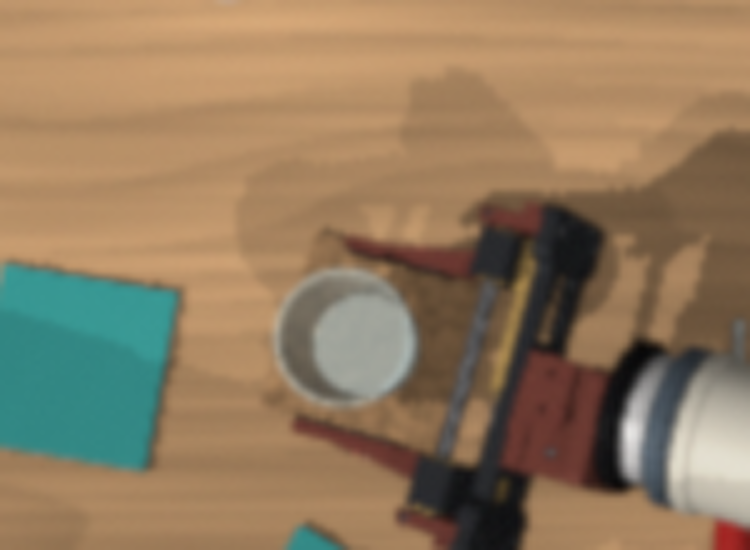

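The glass stands free: rim centre at (345,338), against (346,340) before, fingers open on both sides at (345,240) and (298,425). I'll back straight out and plan the lid.

Emit:
send_rows([
  [0,-8,0,0,0,0],
  [0,-20,0,0,0,0],
  [0,-38,0,0,0,0],
  [0,-58,0,0,0,0],
  [0,-80,0,0,0,0],
  [0,-102,0,0,0,0],
  [0,-124,0,0,0,0],
  [0,-145,0,0,0,0],
])

```text
time: 18.75
tcp_pos: [0.4873, 0.0851, 0.101]
tool_rot: [0.672, -0.031, 0.708, -0.215]
contact_force: [-0.4, 0.0, -0.7]
width: 0.0874
```

```bash
python3 st.py; python3 - <<'E'
from plan import *
t=vision.camera("top");s=vision.camera("scene")
crop(t,190,140,150,110,5,"v_top.png"); crop(s,210,130,170,130,4,"v_sc.png")
q=state()['joint_positions']
hz=bc+.0845*xh+[0,0,.09]
def lp(th,s,r,by=0): return hz+by*yh+s*(-np.cos(th)*xh+np.sin(th)*np.array([0,0,1]))+r*(np.sin(th)*xh+np.cos(th)*np.array([0,0,1]))
for nm,M in (("79",pose(79,90)),("-11",pose(-11,90)),("169",pose(169,90))):
    print(nm); qq=q
    for P in ([.60,-.08,.36],[.715,-.26,.36],[.715,-.26,.225]):
        qq,e=ik(np.array(P),M,qq);print(P,qq,round(e,4))
    for d in (100,80,60,40,20,10,0):
        P=lp(np.radians(d),.15,.015);qq,e=ik(P,M,qq);print(d,P,qq,round(e,4))
E
```

```text
18.75 [0.4873 0.0851 0.101 ] q [-0.596 -0.036  2.009  1.112  1.718 -0.491] w 0.0874 F [-0.4  0.  -0.7]
[[-0.095  0.244  0.965]
 [-0.333  0.906 -0.262]
 [-0.938 -0.346 -0.005]]
79
[0.6, -0.08, 0.36] [-0.189  0.186  0.88   0.     2.076  0.003] 0.0
[0.715, -0.26, 0.36] [-0.394  0.729  0.17   0.002  2.202 -0.201] 0.0401
[0.715, -0.26, 0.225] [-0.393  0.577  0.637  0.     1.928 -0.201] 0.0
100 [ 0.655 -0.248  0.235] [-0.41   0.382  0.874 -0.     1.886 -0.218] 0.0
80 [ 0.604 -0.238  0.24 ] [-0.428  0.232  1.044 -0.     1.865 -0.236] 0.0
60 [ 0.554 -0.228  0.227] [-0.448  0.09   1.224 -0.     1.827 -0.256] 0.0
40 [ 0.512 -0.22   0.198] [-0.467 -0.029  1.398 -0.     1.773 -0.275] 0.0
20 [ 0.482 -0.214  0.155] [-0.483 -0.109  1.549 -0.     1.702 -0.291] 0.0
10 [ 0.472 -0.212  0.131] [-0.488 -0.13   1.611 -0.     1.66  -0.296] 0.0
0 [ 0.468 -0.212  0.105] [-0.491 -0.135  1.662 -0.     1.615 -0.299] 0.0
-11
[0.6, -0.08, 0.36] [-0.189  0.186  0.88   0.     2.076  1.574] 0.0
[0.715, -0.26, 0.36] [-0.394  0.729  0.17   0.002  2.202  1.37 ] 0.0401
[0.715, -0.26, 0.225] [-0.393  0.577  0.637  0.    
[... 567 characters left out ...]
  0.186  0.88   0.     2.076 -1.568] 0.0
[0.715, -0.26, 0.36] [-0.394  0.729  0.17   0.002  2.202 -1.772] 0.0401
[0.715, -0.26, 0.225] [-0.393  0.577  0.637  0.     1.928 -1.772] 0.0
100 [ 0.655 -0.248  0.235] [-0.41   0.382  0.874 -0.     1.886 -1.789] 0.0
80 [ 0.604 -0.238  0.24 ] [-0.428  0.232  1.044 -0.     1.865 -1.807] 0.0
60 [ 0.554 -0.228  0.227] [-0.448  0.09   1.224 -0.     1.827 -1.826] 0.0
40 [ 0.512 -0.22   0.198] [-0.467 -0.029  1.398 -0.     1.773 -1.846] 0.0
20 [ 0.482 -0.214  0.155] [-0.483 -0.109  1.549 -0.     1.702 -1.862] 0.0
10 [ 0.472 -0.212  0.131] [-0.488 -0.13   1.611 -0.     1.66  -1.867] 0.0
0 [ 0.468 -0.212  0.105] [-0.491 -0.135  1.662 -0.     1.615 -1.87 ] 0.0
```

View pics/v_sc.png

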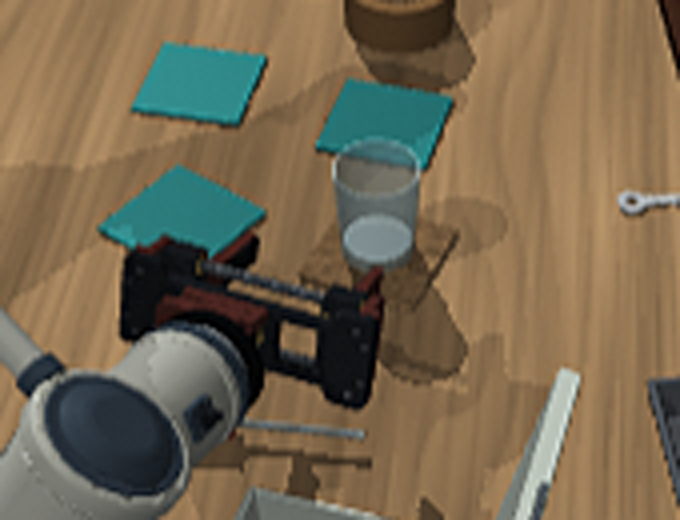

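View pics/v_top.png

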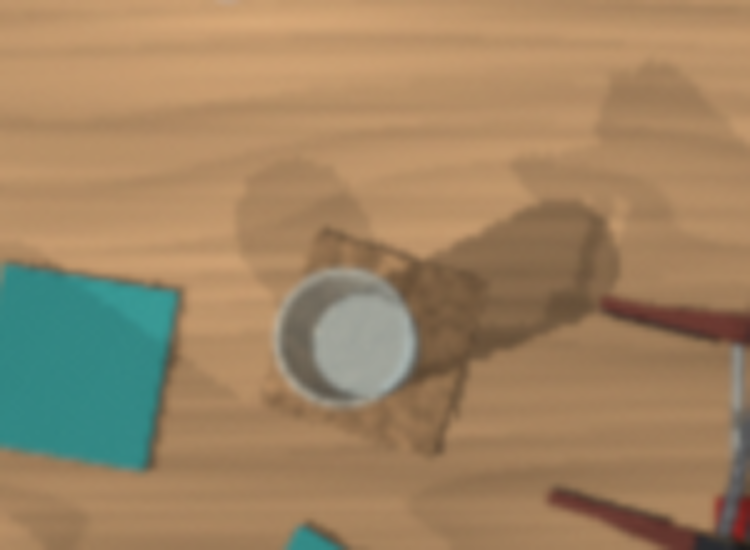

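The tumbler stands upright in the middle of its coaster (top crop rim (345,338), coaster corners (325,232), (485,285), (437,455), (268,400)). Now to go behind the lid with the fingers shut.

```bash
python3 - <<'E'
from plan import *
M=pose(79,90);W1=np.array([.60,-.08,.33]);W2=np.array([.692,-.255,.32]);W3=np.array([.692,-.255,.225]);r=R.from_matrix(M)
to(W1,M);to(W2,M,W1,r);to(W3,M,W2,r)
E
```

```text
shift [-170.  -200.1  150.3] turn [ -2.48  -3.85 -69.69] | |d| 302.6 ang 69.8
shift [154.2  10.  123.7] turn [0. 0. 0.] | |d| 198.0 ang 0.0
shift [ 0. 95.  0.] turn [0. 0. 0.] | |d| 95.0 ang 0.0
```

Emit:
send_rows([
  [-21,-25,18,0,0,-8],
  [-42,-50,37,-1,-1,-16],
  [-64,-75,56,-1,-1,-24],
  [-85,-100,75,-1,-2,-33],
  [-106,-125,94,-2,-2,-41],
  [-128,-150,113,-2,-3,-50],
  [-149,-175,131,-2,-3,-58],
  [-170,-200,150,-2,-4,-66],
], grip=0, newtons=30)

```text
time: 19.65
tcp_pos: [0.6005, -0.0776, 0.3307]
tool_rot: [0.468, -0.431, 0.556, -0.535]
contact_force: [1.0, 0.0, -0.2]
width: 0.0276
```

```bash
python3 st.py;  python3 - <<'E'
from plan import *
M=pose(79,90);W2=np.array([.692,-.255,.32]);to(W2,M)
E
```

```text
19.65 [ 0.6005 -0.0776  0.3307] q [-2.190e-01  1.460e-01  9.780e-01  6.600e-02  2.008e+00  1.000e-03] w 0.0276 F [ 1.   0.  -0.2]
[[-0.19   0.021  0.982]
 [-0.98   0.057 -0.191]
 [-0.06  -0.998  0.01 ]]
shift [157.1   2.6 123.5] turn [-0.59  0.02 -3.42] | |d| 199.9 ang 3.5
```

Emit:
send_rows([
  [20,0,15,0,0,-1],
  [40,1,31,0,0,-1],
  [60,1,47,0,0,-2],
  [80,1,63,0,0,-2],
  [100,2,79,0,0,-3],
  [120,2,95,-1,0,-3],
  [140,3,110,-1,0,-3],
  [157,3,124,-1,0,-3],
])

```text
time: 20.45
tcp_pos: [0.6925, -0.2552, 0.3147]
tool_rot: [0.451, -0.449, 0.551, -0.539]
contact_force: [0.8, -0.2, 0.0]
width: 0.0
```

```bash
python3 st.py;  python3 - <<'E'
from plan import *
t=vision.camera("top");s=vision.camera("scene")
crop(t,350,80,200,150,4,"w_top.png"); crop(s,200,150,240,180,3,"w_sc.png")
E
```

```text
20.45 [ 0.6925 -0.2552  0.3147] q [-0.404  0.604  0.435  0.012  2.117 -0.207] w 0.0 F [ 0.8 -0.2  0. ]
[[-0.19  -0.009  0.982]
 [-0.982  0.015 -0.19 ]
 [-0.013 -1.    -0.011]]
```

View pics/w_top.png

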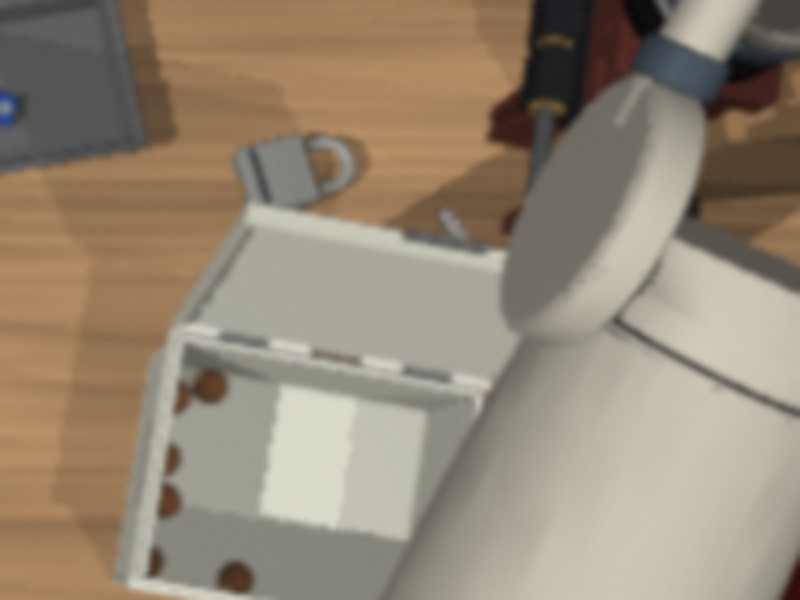

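View pics/w_sc.png

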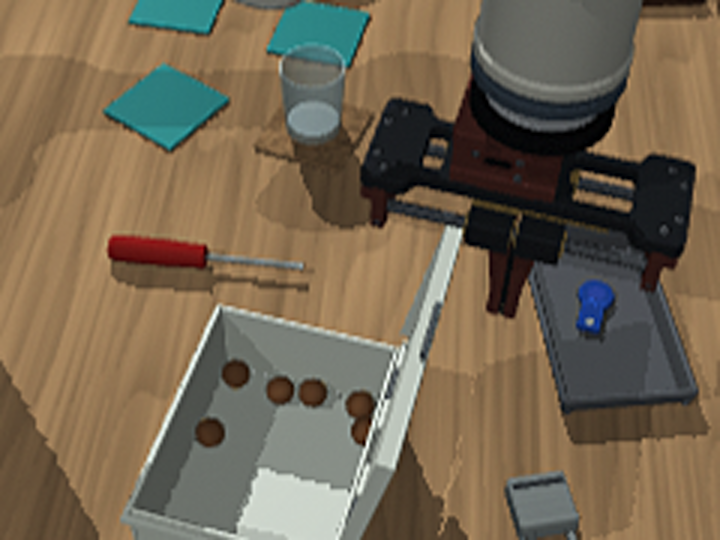

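The six knobs show in the box, at (210,385), (180,398), (172,460), (168,500), (153,560) and (235,578) in the top crop. The shut fingers hang behind the lid edge. Descending.

Emit:
send_rows([
  [0,10,0,0,0,0],
  [0,23,0,0,0,0],
  [0,37,0,0,0,-1],
  [0,51,0,0,0,-1],
  [0,64,0,0,0,-1],
  [0,75,0,0,0,-1],
  [0,83,0,0,0,-1],
  [0,87,0,0,0,-1],
])

```text
time: 21.35
tcp_pos: [0.6912, -0.2521, 0.2283]
tool_rot: [0.447, -0.454, 0.547, -0.543]
contact_force: [0.1, 0.3, -0.3]
width: 0.0005
```

```bash
python3 st.py;  python3 - <<'E'
from plan import *
hz=bc+.0845*xh+[0,0,.09]
p,r=tool();T=r.as_matrix()
for d in (105,100,95,90,85,80,75,70,65,60,55,50,45,40,35,30,25,20,15,10,5,0):
    th=np.radians(d); P=hz+.15*(-np.cos(th)*xh+np.sin(th)*np.array([0,0,1]))+.0135*(np.sin(th)*xh+np.cos(th)*np.array([0,0,1]))
    print(d,P.round(3),"from here",(T.T@(P-p)*1e3).round(0))
E
```

```text
21.35 [ 0.6912 -0.2521  0.2283] q [-0.393  0.502  0.731 -0.007  1.918 -0.205] w 0.0005 F [ 0.1  0.3 -0.3]
[[-0.189 -0.011  0.982]
 [-0.982 -0.002 -0.189]
 [ 0.004 -1.    -0.011]]
105 [ 0.666 -0.25   0.231] from here [  3.  -3. -25.]
100 [ 0.654 -0.248  0.235] from here [  3.  -7. -38.]
95 [ 0.641 -0.245  0.238] from here [  3.  -9. -51.]
90 [ 0.628 -0.243  0.24 ] from here [  3. -11. -64.]
85 [ 0.615 -0.24   0.241] from here [  3. -11. -77.]
80 [ 0.602 -0.238  0.24 ] from here [  3. -11. -90.]
75 [ 0.59  -0.235  0.238] from here [   3.   -9. -103.]
70 [ 0.577 -0.233  0.236] from here [   3.   -6. -116.]
65 [ 0.565 -0.23   0.232] from here [   3.   -2. -128.]
60 [ 0.553 -0.228  0.227] from here [   3.    3. -140.]
55 [ 0.541 -0.226  0.221] from here [   2.    9. -152.]
50 [ 0.53  -0.224  0.214] from here [   2.   16. -163.]
45 [ 0.52  -0.222  0.206] from here [   2.   25. -173.]
40 [ 0.511 -0.22   0.197] from here [   2.   33. -183.]
35 [ 0.502 -0.218  0.187] from here [   2.   43. -192.]
30 [ 0.494 -0.217  0.177] from here [   2.   54. -200.]
25 [ 0.487 -0.215  0.166] from here [   2.   65. -207.]
20 [ 0.481 -0.214  0.154] from here [   2.   77. -213.]
15 [ 0.476 -0.213  0.142] from here [   2.   89. -218.]
10 [ 0.472 -0.212  0.129] from here [   2.  101. -221.]
5 [ 0.469 -0.212  0.117] from here [   2.  114. -224.]
0 [ 0.468 -0.212  0.104] from here [   2.  127. -226.]
```

Emit:
send_rows([
  [1,-3,-12,0,0,0],
  [2,-5,-26,0,0,0],
  [3,-7,-40,0,0,0],
  [3,-9,-54,0,0,0],
  [3,-10,-69,0,0,0],
  [3,-11,-84,0,0,0],
  [3,-9,-100,0,0,0],
  [3,-6,-116,0,0,0],
])

```text
time: 22.15
tcp_pos: [0.577, -0.2336, 0.2369]
tool_rot: [0.447, -0.453, 0.546, -0.544]
contact_force: [1.1, -0.8, -0.4]
width: 0.0007
```

```bash
python3 st.py;  python3 - <<'E'
from plan import *
t=vision.camera("top");s=vision.camera("scene")
crop(s,200,150,240,180,3,"x_sc.png")
E
```

```text
22.15 [ 0.577  -0.2336  0.2369] q [-0.436  0.162  1.128 -0.007  1.857 -0.247] w 0.0007 F [ 1.1 -0.8 -0.4]
[[-0.189 -0.008  0.982]
 [-0.982 -0.003 -0.189]
 [ 0.005 -1.    -0.007]]
```

View pics/x_sc.png

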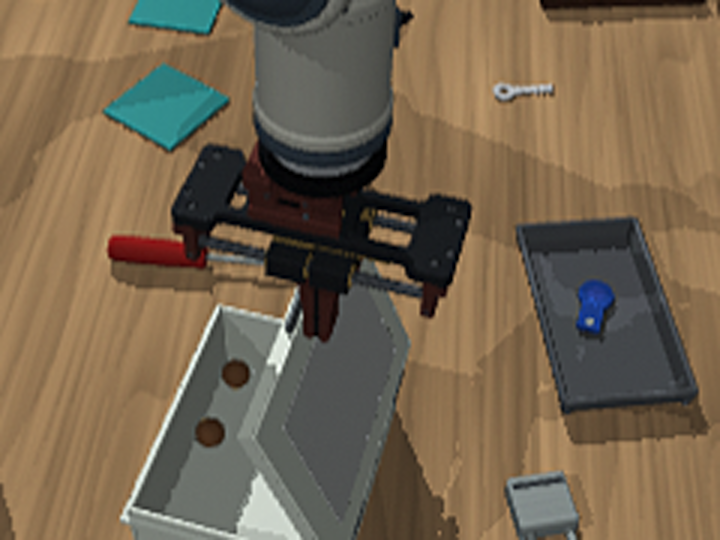

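Emit:
send_rows([
  [0,6,-18,0,0,0],
  [0,14,-33,0,0,0],
  [0,24,-47,0,0,0],
  [0,36,-59,0,0,0],
  [0,48,-70,0,0,0],
  [0,61,-80,0,0,0],
  [0,76,-89,0,0,0],
  [0,91,-97,0,0,0],
])

```text
time: 23.05
tcp_pos: [0.4817, -0.2159, 0.1466]
tool_rot: [0.447, -0.453, 0.546, -0.544]
contact_force: [1.6, 0.2, 0.6]
width: 0.0003
```

```bash
python3 st.py
```

```text
23.05 [ 0.4817 -0.2159  0.1466] q [-0.481 -0.1    1.555 -0.007  1.691 -0.292] w 0.0003 F [1.6 0.2 0.6]
[[-0.189 -0.008  0.982]
 [-0.982 -0.004 -0.189]
 [ 0.005 -1.    -0.007]]
```

Emit:
send_rows([
  [0,8,-3,0,0,0],
  [0,16,-5,0,0,0],
  [0,24,-7,0,0,0],
  [0,31,-8,0,0,0],
  [0,37,-9,0,0,0],
  [0,42,-9,0,0,0],
  [0,46,-10,0,0,0],
  [0,48,-10,0,0,0],
])

```text
time: 23.85
tcp_pos: [0.4706, -0.2141, 0.0977]
tool_rot: [0.447, -0.454, 0.547, -0.544]
contact_force: [-0.3, -0.6, 1.2]
width: 0.0005
```

```bash
python3 st.py
```

```text
23.85 [ 0.4706 -0.2141  0.0977] q [-0.488 -0.114  1.655 -0.007  1.608 -0.297] w 0.0005 F [-0.3 -0.6  1.2]
[[-0.189 -0.011  0.982]
 [-0.982 -0.003 -0.19 ]
 [ 0.005 -1.    -0.01 ]]
```

Emit:
send_rows([
  [0,1,0,0,0,0],
  [0,2,0,0,0,0],
  [0,3,0,0,0,0],
  [0,4,0,0,0,0],
  [0,5,0,0,0,0],
  [0,6,0,0,0,0],
  [0,6,0,0,0,0],
  [0,6,0,0,0,0],
])

```text
time: 24.65
tcp_pos: [0.4707, -0.2142, 0.0947]
tool_rot: [0.447, -0.453, 0.546, -0.544]
contact_force: [-5.7, 2.7, 11.9]
width: 0.0004
```

```bash
python3 st.py
```

```text
24.65 [ 0.4707 -0.2142  0.0947] q [-0.488 -0.114  1.66  -0.007  1.601 -0.297] w 0.0004 F [-5.7  2.7 11.9]
[[-0.189 -0.009  0.982]
 [-0.982 -0.004 -0.189]
 [ 0.005 -1.    -0.008]]
```

The lid meets a hard stop at z = 0.0947 with 12 N, so it is shut. Lifting off.

Emit:
send_rows([
  [0,-10,0,0,0,0],
  [0,-30,0,0,0,0],
  [0,-60,0,0,0,0],
  [0,-95,0,0,0,0],
  [0,-130,0,0,0,0],
  [0,-160,0,0,0,0],
  [0,-180,0,0,0,0],
  [0,-190,0,0,0,0],
])

```text
time: 25.45
tcp_pos: [0.4731, -0.2138, 0.2847]
tool_rot: [0.447, -0.453, 0.546, -0.545]
contact_force: [0.6, -0.1, -0.1]
width: 0.0004
```

```bash
python3 st.py;  python3 - <<'E'
from plan import *
t=vision.camera("top");s=vision.camera("scene")
cv2.imwrite("pics/z_top.png",t["img"][:,:,::-1]);cv2.imwrite("pics/z_sc.png",s["img"][:,:,::-1])
E
```

```text
25.45 [ 0.4731 -0.2138  0.2847] q [-0.485 -0.1    1.311 -0.008  1.935 -0.297] w 0.0004 F [ 0.6 -0.1 -0.1]
[[-0.189 -0.007  0.982]
 [-0.982 -0.004 -0.189]
 [ 0.006 -1.    -0.006]]
```

View pics/z_top.png

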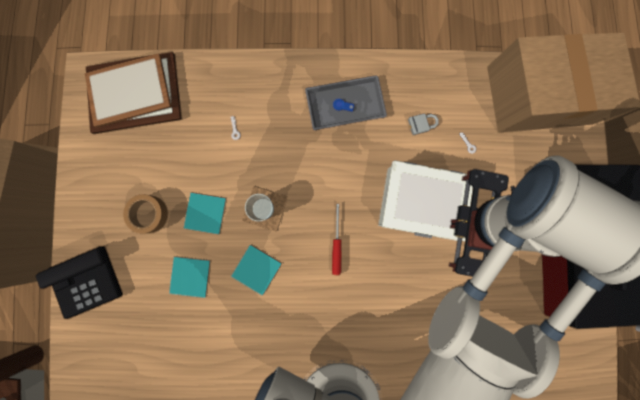

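View pics/z_sc.png

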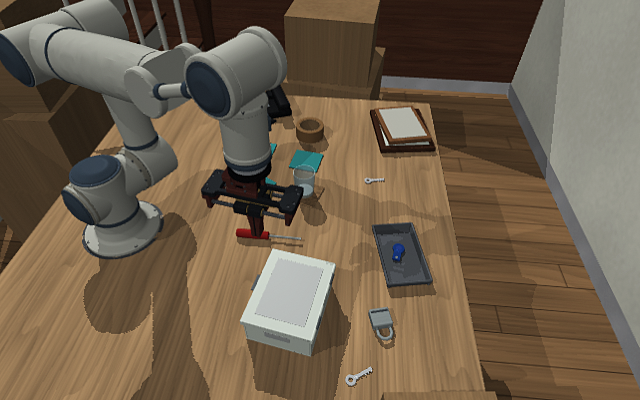

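```bash
 python3 - <<'E'
from plan import *
t=vision.camera("top");s=vision.camera("scene")
crop(s,225,235,120,130,6,"f_sc.png"); crop(t,225,175,80,70,8,"f_top.png")
P=[bc+x*xh+y*yh+[.003,.002,.094] for x,y in((-.0825,.106),(-.0825,-.106),(.0845,-.106),(.0845,.106))]
print(((proj(s,P)-[225,235]+.5)*6).round(0)); print(proj(t,P).round(1))
E
```

```text
[[288.  79.]
 [ 88. 515.]
 [523. 638.]
 [668. 171.]]
[[381.8 225.4]
 [464.4 241.1]
 [474.1 176.2]
 [393.  160.2]]
```

View pics/f_sc.png

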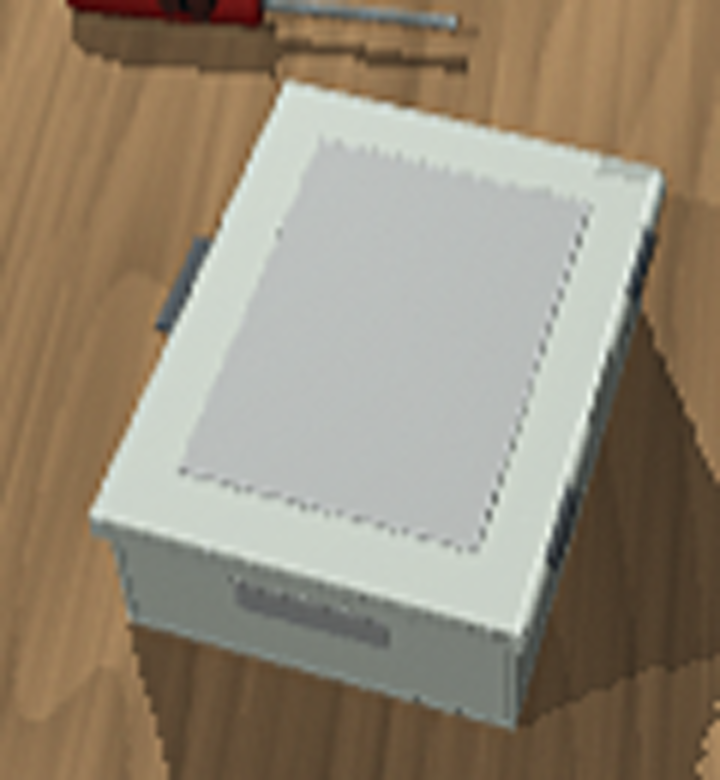

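View pics/f_top.png

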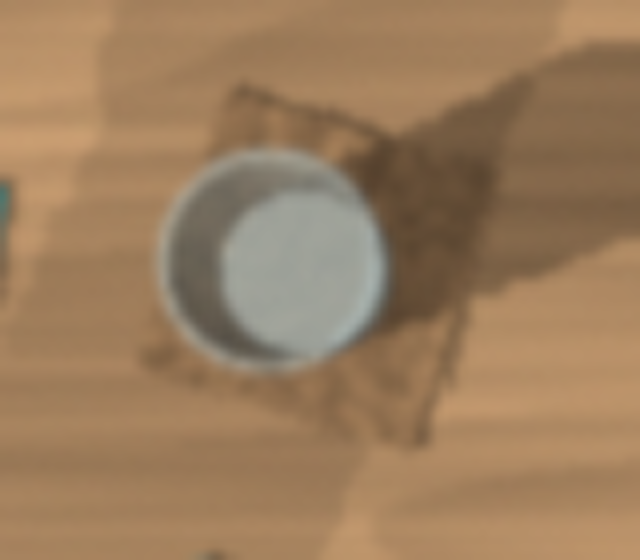

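The lid corners are seen at (288,82), (92,517), (522,637) and (662,170), against (288,79), (88,515), (523,638) and (668,171) predicted for a shut lid. It is shut. The glass is upright and empty on the coaster, and the other things are where they were. Handing in.

```bash
 python3 - <<'E'
from station import robot,state
print(state()['contact_force'].round(1)); print(robot.job_done())
E
```

```text
[ 0.1 -0.6  0.2]
the job is handed in; nothing more can be done
None
```

The job is done and handed in at about 26 s on the robot's clock, well under the 72 s limit; the hand-in reports no verdict.

**Knobs:** I gripped the tumbler from the side, tipped it to about 130° over the box, and all six went in. I counted all six in the top view before shutting the lid. The wrist then read 2.33 N, about 238 g, which matches the empty glass.

**Tumbler:** It went back on the cork coaster slowly, with no force spike in the readings between steps, and I let go. In the last top view it is upright and empty. Its rim centre returned to within a pixel of where it started.

**Lid:** I pushed it over with shut fingers until it met a hard stop at 12 N. The lid corners in the last view lie within about 1 px of where a shut lid should be.

**Other things:** The keys, padlock, fob, screwdriver and tape look unmoved in the last pictures. The arm was clear of everything at hand-in.

No check failed. The two cameras differed by 3–6 mm on the box and coaster positions, and the camera and arm differed by about 3 mm on the finger tips. I corrected for these during the grasp and the pour.

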